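# Put the mixed-up glass lids back on their specimen boxes

## Robot

A 7-joint arm with a two-finger parallel gripper is mounted at the origin on the work surface. World frame = base frame: x ahead of the robot, y to its left, z up, the work surface at z = 0. Lengths are in m, angles in degrees, forces in N, time in s.
With the tool pointing down it reaches from about 0.4 to 0.875 m from the base axis. Payload 6.5 kg.
Tool frame: the origin (TCP) lies on the centre line of the jaws, within the pads' length; the fingertips stand 8 mm ahead of it and the grasp point (between the pads) lies 11 mm behind it; z points along the fingers, y is the line along which they close (so a half turn about z gives the same grasp; the last joint's range is limited). The gripper opens to 88 mm and grips with 3 to 60 N. Pads are 18 mm wide; open, the fingers measure 123 mm over their backs; the gripper's body (75 mm by 187 mm) begins 45 mm behind the grasp point.
Start: joints at [-69.225, 30.733, -0.252, 88.115, 0.149, 61.152, -4.079], TCP at [0.27, 0.591, 0.247] pointing down, gripper open.
Joint ranges: [-154.64, 154.64], [-21.42, 123.67], [-72.66, 72.17], [13.99, 137.28], [-74.86, 254.86], [10.95, 109.41], [-158.01, 158.01]. Speed limits (degrees/s): [136.94, 136.94, 180, 180, 180, 180, 180].

## Interface

Orientations are given as a 3x3 rotation matrix whose columns are the frame's x, y, z axes.
In Python, from cell import env, cams, job gives the robot as it stands.
- The arm moves only by the tool move_arm, never from a script. Its argument "motion" is a list of rows, each an object of numbers: "dx", "dy", "dz": the shift along the world's x, y, z in units of 30 mm (1.0 is 30 mm); "wx", "wy", "wz": the turn, a rotation vector about the world's x, y, z in units of 6 degrees (1.0 is 6 degrees); "jaw": the finger opening in mm, from 0 to 88.1. In form: [{"dx": .., "dy": .., "dz": .., "wx": .., "wy": .., "wz": .., "jaw": ..}, ...]. A call has 1 to 12 rows; each row shifts and turns the commanded pose from where the row before left it; what a row does not reach is not made up. A row lasts 1/12 s, in which the tool goes at most 41.7 mm and 7.16 degrees, less where a joint would pass 70% of its speed; a pose out of reach is approached as far as the arm can. A call is refused whole if a number of a shift passes 1 or a number of a turn 1, either way. A call with a gripper value outside its range is refused whole. The fingers move at their own pace and stop on an object; the grip force is fixed at half the most. Time passes only in rows, so rows that do not move let the fingers close. It gives the time, the measured TCP pose, the force, the opening and the grip force at its end, in the units of the state.
- env.sense(): the state, without advancing time (a new reading comes with each control period).
- cams.snapshot(name): name is "scene" or "side" or "wrist"; returns the picture (400x640x3 uint8, red, green, blue); there is no depth.
- cams.calibration(name): a dict with "fx", "fy", "cx", "cy" (pixels), "T" (4x4, takes a point from camera to world coordinates); the wrist camera has in their place "mount" (4x4, takes a point from camera to tool coordinates, whose origin is the TCP and whose axes are the flange's). Camera axes: x right, y down, z forward; pixel columns grow to the right and rows downward; lengths in m; the calibration is good to about 2 mm. A picture is of the moment at which its call begins: read the wrist's pose just before it. calibration takes no time and is no camera call.
- job.sign_off(): hands the job in; it is judged then, once.
The state is a dict: "time_s": time; "qpos": joint angles; "joint_velocities": joint speeds; "tau": joint torques, N m; "eef_pos": TCP position; "ee_rot": TCP orientation; "ft_force": force on the tool from outside, world axes, zero at the start; "torque": the same for the moment, N m; "opening": finger opening in m; "finger_force": force on a finger pad.
Only numpy, scipy, OpenCV 4.12 (cv2) and the standard library are available. Lean on these libraries where they do the work, as an engineer would, in place of code of your own. Each camera call takes 0.05 s, during which the arm holds its last target. There are 200 camera calls.

## Task

The glass lids of the four insect boxes have been mixed up, and each lies on a wrong box: swap them round until every box is closed by the lid of its own shape, lying flat and fully home on the rim with its edges in line with the box. A lid may wait on the clear patch of table in front of you, between the jar of pins and the tweezers, which must both stay where they are. The lids are glass: set them down, do not drop them.

Things in the scene. Friction and masses are not known exactly. Their poses are not given: they have to be found in the camera images.
- box_round: Round open specimen box of pale pine, black card and a pinned insect inside, fixed to the table: 68 mm across, opening 54 mm, 40 mm high, walls 7 mm. Origin: centre of its underside. The four boxes stand in any order on an arc ahead of the robot, turned any way.
- box_square: Square open specimen box of pale pine, black card and a pinned insect inside, fixed to the table: 66 x 66 mm, opening 52 x 52, 40 mm high, walls 7 mm. Origin: centre of its underside.
- box_oblong: Oblong open specimen box of pale pine, black card and a pinned insect inside, fixed to the table: 106 mm (x) by 58 mm (y), square corners, opening 92 x 44, 40 mm high, walls 7 mm. Origin: centre of its underside.
- box_hex: Long hexagonal open specimen box of pale pine, black card and a pinned insect inside, fixed to the table: 112 mm from point to point (x), long parallel sides 58 mm apart (y), right-angled point at each end, opening 92 x 44, 40 mm high, walls 7 mm. Origin: centre of its underside.
- lid_round: Loose glazed lid of the round box: white frame 12 mm thick, upright edges, glass, 68 mm across, lip 40 mm across; 50 g. Lip 6 mm deep below the frame, 7 mm play all round in its box. Origin: centre of the frame's underside: z = 40 mm when home, 6 mm on the table. Starts in the oblong or long hexagonal box, flat on the rim (z = 40 mm).
- lid_square: Loose glazed lid of the square box: white frame 12 mm thick, upright edges, glass, 66 x 66 mm, lip a ring 38 mm across; 50 g. Lip 6 mm deep below the frame, 7 mm play all round in its box. Origin: centre of the frame's underside: z = 40 mm when home, 6 mm on the table. Starts in the oblong or long hexagonal box, flat on the rim (z = 40 mm).
- lid_oblong: Loose glazed lid of the oblong box: white frame 12 mm thick, upright edges, glass, 106 mm (x) by 58 mm (y), square corners, lip 78 x 30; 75 g. Lip 6 mm deep below the frame, 7 mm play all round in its box. Origin: centre of the frame's underside: z = 40 mm when home, 6 mm on the table. Starts on the round or square box, lip on the rim, 6 mm proud (z = 46 mm).
- lid_hex: Loose glazed lid of the long hexagonal box: white frame 12 mm thick, upright edges, glass, 112 mm point to point (x), long sides 58 mm apart (y), lip 72 x 30; 75 g. Lip 6 mm deep below the frame, 7 mm play all round in its box. Origin: centre of the frame's underside: z = 40 mm when home, 6 mm on the table. Starts on the round or square box, lip on the rim, 6 mm proud (z = 46 mm).
- pin_jar: Bystander: closed glass jar of pins, aluminium cap, 40 mm across, 52 mm high, loose, near the robot on one side of the clear patch of table. Origin: centre of its underside.
- tweezers: Bystander: steel tweezers lying flat, 120 mm long (x), 13 mm wide, 7 mm high, loose, on the other side of the clear patch. The patch, between tweezers and jar and nearer the robot than the boxes, is centred 0.44 m straight ahead of the base axis and takes one lid of any shape. Origin: middle of its length, at the table.
Not all that is in view belongs to the job. What is shaped like the lid_square but turquoise is not meant.

How it is judged:
By the outcome, as a careful person would: the job done as asked, in the order asked, and still so for the second after the job is handed in, with the robot touching nothing.
It also fails if it takes over 141 s, if anything falls off the work surface, if the arm or the gripper's body presses on something with over 40 N, if the wrist force passes 120 N, or if a joint passes its speed limit or range.

## Working session

There is one attempt and no reset: what is moved stays moved. The work goes in short steps, Python scripts to look and compute and a tool call to move; the robot and the scene stay as the last step left them, time stands still between calls to the robot, and variables do not carry over. Pictures are saved under pics/ and viewed, at most 14 in all, crops included, and the job is handed in when it is done.

Besides the shell and the picture viewer there is one more tool, called after "Emit:" in YAML: its name, and indented under it one key for each argument. move_arm: Moves the arm, as the interface text tells. Its arguments: {"type":"object","properties":{"motion":{"type":"array","items":{"type":"object","properties":{"dx":{"type":"number"},"dy":{"type":"number"},"dz":{"type":"number"},"wx":{"type":"number"},"wy":{"type":"number"},"wz":{"type":"number"},"jaw":{"type":"number"}}}}},"required":["motion"]}

```bash
ls; mkdir -p pics; python3 - <<'E'
from cell import env,cams,job
import cv2,numpy as np
s=env.sense();print(s['time_s'],s['eef_pos'],np.round(s['ee_rot'],3),s['ft_force'],s['opening'])
for n in ['scene','side']:
    cv2.imwrite(f'pics/{n}0.png',cams.snapshot(n)[:,:,::-1])
    c=cams.calibration(n);print(n,c['fx'],c['fy'],c['cx'],c['cy'],np.round(c['T'],4).tolist())
c=cams.calibration('wrist');print(c)
E
```

```text
pics
0.0 [0.27004168 0.59061368 0.24586583] [[-0.909  0.416 -0.001]
 [ 0.416  0.909 -0.002]
 [-0.    -0.002 -1.   ]] [ 0.32250283 -0.98959264  0.32627003] 0.0880447040038944
scene 368.04661396886064 368.04661396886064 317.51610998725374 200.47726852673696 [[0.4544, 0.5937, -0.6641, 1.1628], [0.8907, -0.2916, 0.3488, -0.3984], [0.0134, -0.75, -0.6613, 0.6965], [0.0, 0.0, 0.0, 1.0]]
side 379.5215999984538 379.5215999984538 319.2010321819103 201.2034972448912 [[0.9402, -0.2566, 0.2241, 0.3013], [-0.3407, -0.7065, 0.6204, -0.6596], [-0.0009, -0.6596, -0.7516, 0.8251], [0.0, 0.0, 0.0, 1.0]]
{'fx': 357.2633152078847, 'fy': 357.2633152078847, 'cx': 320.65895741287466, 'cy': 197.55781150223856, 'mount': array([[-9.89760246e-04, -9.50264854e-01, -3.11441371e-01,
         8.18882470e-02],
       [ 9.99999473e-01, -8.55066655e-04, -5.69031448e-04,
         2.98476247e-04],
       [ 2.74427455e-04, -3.11441770e-01,  9.50265199e-01,
        -1.39085505e-01],
       [ 0.00000000e+00,  0.00000000e+00,  0.00000000e+00,
         1.00000000e+00]])}
```

View pics/scene0.png

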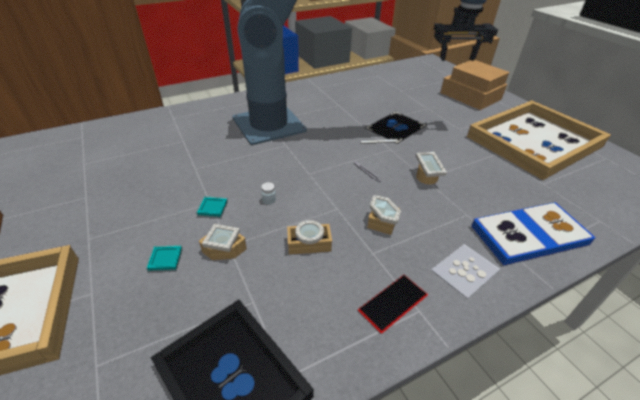

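View pics/side0.png

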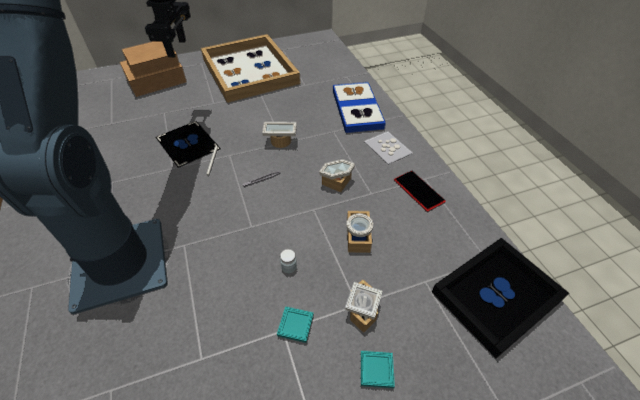

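Scene view: square lid on hex box (221,238), round lid on oblong box (309,231), hex lid (384,208) and oblong lid (430,163) on the other two; jar (267,187), tweezers (367,171), turquoise look-alikes (212,207) and (165,258). The side view shows the same objects, with the boxes at (364,300), (359,225), (337,172) and (280,128).

```bash
cat > h.py <<'E'
from cell import env,cams,job
import cv2,numpy as np
def cam(n,s=None):
    c=cams.calibration(n); K=np.array([[c['fx'],0,c['cx']],[0,c['fy'],c['cy']],[0,0,1]])
    if 'T' in c: return K,c['T']
    T=np.eye(4);T[:3,:3]=s['ee_rot'];T[:3,3]=s['eef_pos'];return K,T@c['mount']
def ray(K,T,uv):
    d=T[:3,:3]@np.linalg.inv(K)@np.r_[uv,1.];return T[:3,3],d/np.linalg.norm(d)
def onz(K,T,uv,z):
    o,d=ray(K,T,uv);return o+d*(z-o[2])/d[2]
def tri(rs):
    A=0;b=0
    for o,d in rs:
        P=np.eye(3)-np.outer(d,d);A=A+P;b=b+P@o
    return np.linalg.solve(A,b)
E
python3 - <<'E'
from h import *
a=cam('scene');b=cam('side')
for n,u,v in [('sq',(221,236),(364,299)),('rd',(309,231),(359,225)),('hex',(384,208),(337,170)),('obl',(430,162),(280,128)),('jar',(267,185),(288,256)),('tw',(367,171),(262,180)),('tq1',(212,207),(295,324))]:
    p=tri([ray(*a,u),ray(*b,v)]);print(n,np.round(p,3),np.hypot(p[0],p[1]))
E
```

```text
sq [ 0.527 -0.323  0.05 ] 0.6185119864037878
rd [ 0.602 -0.127  0.047] 0.6155909122787033
hex [0.622 0.078 0.054] 0.6266102006619051
obl [0.518 0.315 0.059] 0.6066361428344044
jar [ 0.401 -0.159  0.054] 0.43115474586866004
tw [0.413 0.166 0.002] 0.4448167777428825
tq1 [ 0.37 -0.31  0.01] 0.48222917617178435
```

Emit:
move_arm:
  motion:
    - {"dx": 0.7, "dy": -1, "wz": 0.34}
    - {"dx": 0.7, "dy": -1, "wz": 0.34}
    - {"dx": 0.7, "dy": -1, "wz": 0.34}
    - {"dx": 0.7, "dy": -1, "wz": 0.34}
    - {"dx": 0.7, "dy": -1, "wz": 0.34}
    - {"dx": 0.7, "dy": -1, "wz": 0.34}
    - {"dx": 0.7, "dy": -1, "wz": 0.34}
    - {"dx": 0.7, "dy": -1, "wz": 0.34}
    - {"dx": 0.7, "dy": -1, "wz": 0.34}
    - {"dx": 0.7, "dy": -1, "wz": 0.34}
    - {"dx": 0.7, "dy": -1, "wz": 0.34}
    - {"dx": 0.7, "dy": -1, "wz": 0.34}

```text
validation failed for argument at $.mo...
```

Emit:
move_arm:
  motion:
    - {}
    - {}
    - {}

```text
validation failed for argument at $.mo...
```

```bash
cat >> h.py <<'E'
def wsnap(f):
    s=env.sense();im=cams.snapshot('wrist')[:,:,::-1].copy()
    cv2.imwrite(f'pics/{f}.png',im);np.savez(f'pics/{f}.npz',p=s['eef_pos'],R=s['ee_rot'])
    return im,cam('wrist',s)
def wload(f):
    z=np.load(f'pics/{f}.npz');return cv2.imread(f'pics/{f}.png'),cam('wrist',dict(eef_pos=z['p'],ee_rot=z['R']))
E
python3 -c "
from h import *
wsnap('w1')"
```

```text
(no output)
```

View pics/w1.png

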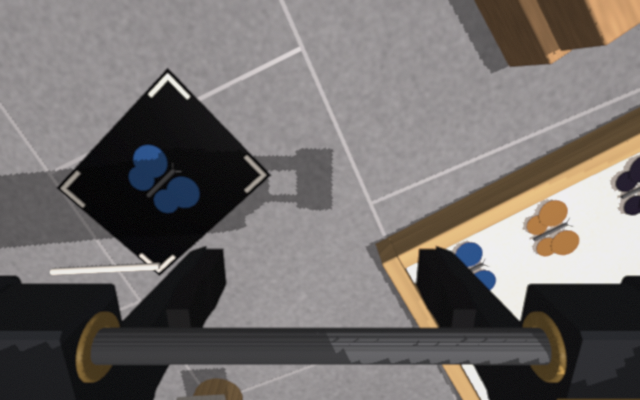

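The wrist view shows the far-left corner, with the fingers covering rows below 250. No lids are in sight because the move was refused; I'll give every field in each row.

Emit:
move_arm:
  motion:
    - {"dx": 0.7, "dy": -1, "dz": 0, "wx": 0, "wy": 0, "wz": 0.34, "jaw": 88}
    - {"dx": 0.7, "dy": -1, "dz": 0, "wx": 0, "wy": 0, "wz": 0.34, "jaw": 88}
    - {"dx": 0.7, "dy": -1, "dz": 0, "wx": 0, "wy": 0, "wz": 0.34, "jaw": 88}
    - {"dx": 0.7, "dy": -1, "dz": 0, "wx": 0, "wy": 0, "wz": 0.34, "jaw": 88}
    - {"dx": 0.7, "dy": -1, "dz": 0, "wx": 0, "wy": 0, "wz": 0.34, "jaw": 88}
    - {"dx": 0.7, "dy": -1, "dz": 0, "wx": 0, "wy": 0, "wz": 0.34, "jaw": 88}
    - {"dx": 0.7, "dy": -1, "dz": 0, "wx": 0, "wy": 0, "wz": 0.34, "jaw": 88}
    - {"dx": 0.7, "dy": -1, "dz": 0, "wx": 0, "wy": 0, "wz": 0.34, "jaw": 88}
    - {"dx": 0.7, "dy": -1, "dz": 0, "wx": 0, "wy": 0, "wz": 0.34, "jaw": 88}
    - {"dx": 0.7, "dy": -1, "dz": 0, "wx": 0, "wy": 0, "wz": 0.34, "jaw": 88}
    - {"dx": 0.7, "dy": -1, "dz": 0, "wx": 0, "wy": 0, "wz": 0.34, "jaw": 88}
    - {"dx": 0.7, "dy": -1, "dz": 0, "wx": 0, "wy": 0, "wz": 0.34, "jaw": 88}

```text
time_s: 1.15
eef_pos: [0.5229, 0.2295, 0.2466]
ee_rot: [[-1.0, -0.0, -0.0], [-0.0, 1.0, -0.0], [0.0, -0.0, -1.0]]
ft_force: [-0.4, 0.5, 0.1]
opening: 0.088
finger_force: 0.0
```

Emit:
move_arm:
  motion:
    - {"dx": 0.6, "dy": -0.6, "dz": 0, "wx": 0, "wy": 0, "wz": 0, "jaw": 88}
    - {"dx": 0.6, "dy": -0.6, "dz": 0, "wx": 0, "wy": 0, "wz": 0, "jaw": 88}
    - {"dx": 0.6, "dy": -0.6, "dz": 0, "wx": 0, "wy": 0, "wz": 0, "jaw": 88}
    - {"dx": 0.6, "dy": -0.6, "dz": 0, "wx": 0, "wy": 0, "wz": 0, "jaw": 88}
    - {"dx": 0, "dy": 0, "dz": 0, "wx": 0, "wy": 0, "wz": 0, "jaw": 88}
    - {"dx": 0, "dy": 0, "dz": 0, "wx": 0, "wy": 0, "wz": 0, "jaw": 88}

```text
time_s: 1.65
eef_pos: [0.5948, 0.1576, 0.2463]
ee_rot: [[-1.0, 0.005, -0.0], [0.005, 1.0, -0.001], [0.0, -0.001, -1.0]]
ft_force: [-0.6, -0.2, 0.4]
opening: 0.0877
finger_force: 0.0
```

```bash
python3 -c "
from h import *
wsnap('w2')"
```

Emit:
move_arm:
  motion:
    - {"dx": 0, "dy": -1, "dz": 0, "wx": 0, "wy": 0, "wz": 0, "jaw": 88}
    - {"dx": 0, "dy": -1, "dz": 0, "wx": 0, "wy": 0, "wz": 0, "jaw": 88}
    - {"dx": 0, "dy": -1, "dz": 0, "wx": 0, "wy": 0, "wz": 0, "jaw": 88}
    - {"dx": 0, "dy": -1, "dz": 0, "wx": 0, "wy": 0, "wz": 0, "jaw": 88}
    - {"dx": 0, "dy": -1, "dz": 0, "wx": 0, "wy": 0, "wz": 0, "jaw": 88}
    - {"dx": 0, "dy": -1, "dz": 0, "wx": 0, "wy": 0, "wz": 0, "jaw": 88}
    - {"dx": 0, "dy": -1, "dz": 0, "wx": 0, "wy": 0, "wz": 0, "jaw": 88}
    - {"dx": 0, "dy": -1, "dz": 0, "wx": 0, "wy": 0, "wz": 0, "jaw": 88}
    - {"dx": 0, "dy": -1, "dz": 0, "wx": 0, "wy": 0, "wz": 0, "jaw": 88}
    - {"dx": 0, "dy": -1, "dz": 0, "wx": 0, "wy": 0, "wz": 0, "jaw": 88}
    - {"dx": 0, "dy": 0, "dz": 0, "wx": 0, "wy": 0, "wz": 0, "jaw": 88}
    - {"dx": 0, "dy": 0, "dz": 0, "wx": 0, "wy": 0, "wz": 0, "jaw": 88}

```text
time_s: 2.7
eef_pos: [0.5938, -0.1413, 0.2466]
ee_rot: [[-1.0, 0.003, -0.0], [0.003, 1.0, 0.0], [0.0, 0.0, -1.0]]
ft_force: [-0.7, 0.3, -0.0]
opening: 0.0881
finger_force: 0.0
```

```bash
python3 -c "
from h import *
wsnap('w3')"
```

```text
(no output)
```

View pics/w2.png

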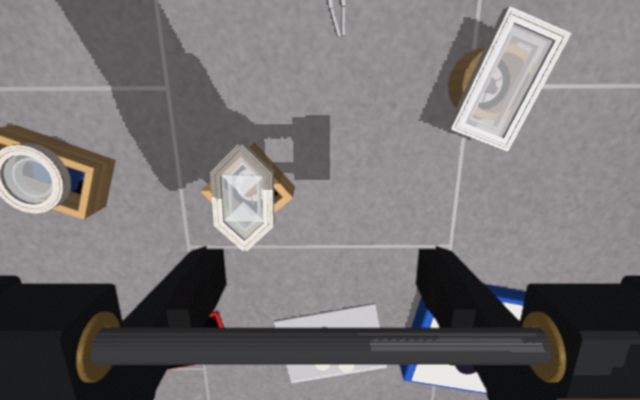

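View pics/w3.png

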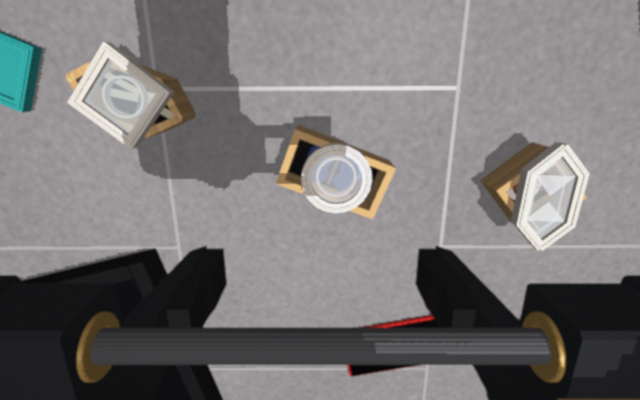

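w2 shows the oblong lid (511,80) on the round box, the hex lid (243,197) on the square box, and the round lid at (30,180). w3 shows the square lid (119,94) on the hex box, the round lid (337,178) on the oblong box, and the hex lid (550,197). So these are two pair swaps. Next I fit the outlines, including height, from the two views.

```bash
cat >> h.py <<'E'
from scipy.optimize import minimize
def shape(k,ins=0):
    i=ins
    if k=='round':
        t=np.linspace(0,2*np.pi,73)[:-1];return (0.034-i)*np.c_[np.cos(t),np.sin(t)]
    if k=='hex':
        h=0.029-i;c=(0.056-i*2**.5 if i==0 else 0.046);return np.array([[c,0],[c-h,h],[h-c,h],[-c,0],[h-c,-h],[c-h,-h]])
    a,b=dict(square=(.033,.033),oblong=(.053,.029))[k];a-=i;b-=i
    return np.array([[a,b],[-a,b],[-a,-b],[a,-b]])
def dense(P,n=160):
    Q=np.vstack([P,P[:1]]);e=np.diff(Q,axis=0);L=np.linalg.norm(e,axis=1);s=np.r_[0,np.cumsum(L)]
    t=(np.arange(n)+.5)/n*s[-1];k=np.searchsorted(s,t)-1
    p=Q[k]+e[k]*((t-s[k])/L[k])[:,None];return p,np.c_[e[k,1],-e[k,0]]/L[k][:,None]   # outward normal (ccw)
def proj(K,T,X):
    c=(X-T[:3,3])@T[:3,:3];u=c@K.T;return u[:,:2]/u[:,2:]
def place(P,q,z):
    c,s=np.cos(q[2]),np.sin(q[2]);xy=P@np.array([[c,s],[-s,c]])+q[:2];return np.c_[xy,np.full(len(P),z)]
def feat(im,kind):
    f=im.astype(np.float32);f=f[:,:,0] if kind=='lid' else f[:,:,2]-f[:,:,0]
    return cv2.GaussianBlur(f,(0,0),0.8)
def fit(views,k,kind,q0,z,fitz=False,d=.0018,grid=(.012,.3)):
    """views: (im,(K,T)); z = height of the outline; q=x,y,yaw(rad)[,z]"""
    outs=[(dense(shape(k)),1)]+([(dense(shape(k,.007)),-1)] if kind=='box' else [])
    F=[(feat(im,kind),c) for im,c in views];sc=70. if kind=='lid' else 50.
    def score(q):
        zz=q[3] if fitz else z;t=0
        for f,(K,T) in F:
            for (p,n),sg in outs:
                a,b=[cv2.remap(f,proj(K,T,place(p+m*d*n,q,zz)).astype(np.float32)[:,None,:],None,cv2.INTER_LINEAR).ravel() for m in(-1,1)]
                t+=np.clip(sg*(a-b)/sc,-.3,1).mean()
        return -t/len(F)/len(outs)
    best=[]
    gx=np.arange(-grid[0],grid[0]+1e-9,.003);ga=np.arange(-grid[1],grid[1]+1e-9,.06) if k!='round' else [0]
    for x in gx:
        for y in gx:
            for a in ga: 
                q=np.r_[q0[0]+x,q0[1]+y,q0[2]+a,([z] if fitz else [])];best.append((score(q),*q))
    best.sort();r=None
    for b in best[:4]:
        m=minimize(score,b[1:],method='Nelder-Mead',options=dict(initial_simplex=np.vstack([b[1:]]+[np.array(b[1:])+np.eye(len(b)-1)[i]*[.002,.002,.03,.004][i] for i in range(len(b)-1)]),xatol=1e-5,fatol=1e-5))
        if r is None or m.fun<r.fun:r=m
    return r.x,-r.fun
def draw(im,c,k,q,z,col,ins=0):
    cv2.polylines(im,[np.round(proj(*c,place(dense(shape(k,ins))[0],q,z))*8).astype(int)],True,col,1,cv2.LINE_AA,3)
E
cat > m1.py <<'E'
from h import *
w2,w3=wload('w2'),wload('w3')
def show(n,q,s):print(n,np.round(q[:2],4),'yaw',round(np.degrees(q[2]),1),'z',np.round(q[3:],4),'score',round(s,3))
o2,o3=w2[0].copy(),w3[0].copy()
def ini(w,uv,a,b,z):   # a,b: pixels along x axis of thing
    A,B=onz(*w[1],a,z),onz(*w[1],b,z);p=onz(*w[1],uv,z);return np.r_[p[:2],np.arctan2(*(B-A)[1::-1])]
for n,k,vs,i0 in [('lid_sq','square',[w3],ini(w3,(120,94),(68,96),(111,42),.052)),('lid_rd','round',[w2,w3],ini(w3,(337,178),(300,178),(370,178),.052)),
  ('lid_hex','hex',[w2,w3],ini(w3,(550,197),(541,248),(565,146),.058)),('lid_obl','oblong',[w2],ini(w2,(511,80),(481,140),(540,17),.058))]:
    z=.052 if k in('square','round') else .058
    q,s=fit(vs,k,'lid',i0,z,fitz=len(vs)>1);show(n,q,s)
    for v,o in((w2,o2),(w3,o3)):
        if any(v is x for x in vs): draw(o,v[1],k,q,q[3] if len(q)>3 else z,(0,0,255))
for n,k,vs,i0 in [('box_hex','hex',[w3],ini(w3,(130,98),(70,75),(190,122),.04)),('box_obl','oblong',[w3],ini(w3,(337,172),(288,153),(385,188),.04))]:
    q,s=fit(vs,k,'box',i0,.04);show(n,q,s);draw(o3,w3[1],k,q,.04,(0,255,0))
cv2.imwrite('pics/o1.png',cv2.resize(np.vstack([o2[0:250],o3[0:250]]),None,fx=1.2,fy=1.2,interpolation=cv2.INTER_CUBIC))
E
python3 m1.py
```

```text
lid_sq [ 0.5257 -0.3231] yaw 140.1 z [] score 0.805
lid_rd [ 0.603  -0.1262] yaw 90.9 z [0.0517] score 0.832
lid_hex [0.6218 0.082 ] yaw 178.1 z [0.0595] score 0.828
lid_obl [0.5161 0.3224] yaw 159.3 z [] score 0.985
box_hex [ 0.5267 -0.3234] yaw 68.0 z [] score 0.321
box_obl [ 0.6021 -0.1264] yaw 68.9 z [] score 0.635
```

View pics/o1.png

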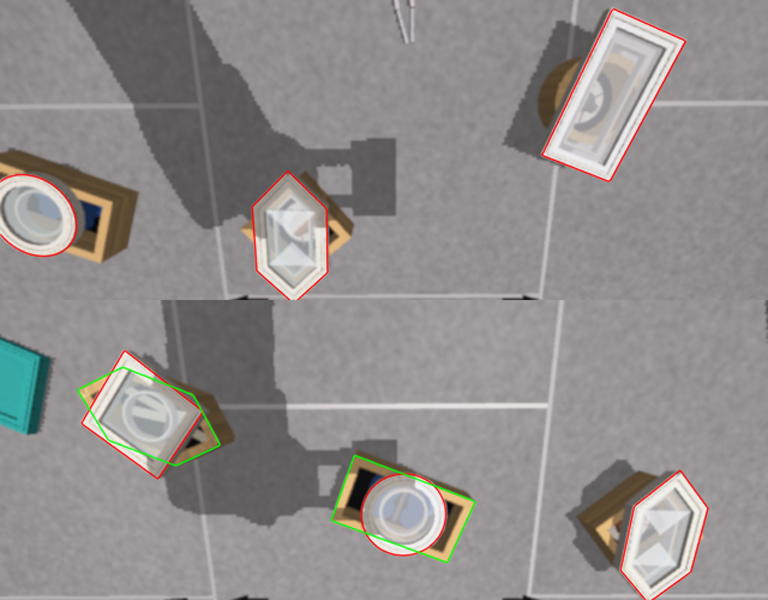

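The overlay shows all four lid outlines (red) and both partly covered boxes (green) sitting on the image edges. The stereo top heights are 51.7 and 59.5 mm, against 52 and 58 in the text. Next: a close look at the square lid with the tool already turned to it.

Emit:
move_arm:
  motion:
    - {"dx": -0.18, "dy": -1, "dz": -0.2, "wx": 0, "wy": 0, "wz": -0.95, "jaw": 88}
    - {"dx": -0.18, "dy": -1, "dz": -0.2, "wx": 0, "wy": 0, "wz": -0.95, "jaw": 88}
    - {"dx": -0.18, "dy": -1, "dz": -0.2, "wx": 0, "wy": 0, "wz": -0.95, "jaw": 88}
    - {"dx": -0.18, "dy": -1, "dz": -0.2, "wx": 0, "wy": 0, "wz": -0.95, "jaw": 88}
    - {"dx": -0.18, "dy": -1, "dz": -0.2, "wx": 0, "wy": 0, "wz": -0.95, "jaw": 88}
    - {"dx": -0.18, "dy": -1, "dz": -0.2, "wx": 0, "wy": 0, "wz": -0.95, "jaw": 88}
    - {"dx": -0.18, "dy": -1, "dz": -0.2, "wx": 0, "wy": 0, "wz": -0.95, "jaw": 88}
    - {"dx": 0, "dy": 0, "dz": 0, "wx": 0, "wy": 0, "wz": 0, "jaw": 88}
    - {"dx": 0, "dy": 0, "dz": 0, "wx": 0, "wy": 0, "wz": 0, "jaw": 88}
    - {"dx": 0, "dy": 0, "dz": 0, "wx": 0, "wy": 0, "wz": 0, "jaw": 88}

```text
time_s: 3.58
eef_pos: [0.5578, -0.3478, 0.2045]
ee_rot: [[-0.769, 0.639, 0.0], [0.639, 0.769, 0.002], [0.001, 0.002, -1.0]]
ft_force: [0.1, 0.7, -1.2]
opening: 0.0879
finger_force: 0.0
```

```bash
cat >> h.py <<'E'
def show(n,q,s):print(n,np.round(q[:2],4),'yaw',round(np.degrees(q[2]),1),'z',np.round(q[3:],4),'score',round(s,3))
def delta(p,yawy=None):
    """units from present TCP to p (x,y,z); turn so that tool y axis lies along yawy (deg) modulo 180"""
    s=env.sense();R=s['ee_rot'];a=np.degrees(np.arctan2(R[1,1],R[0,1]));r='TCP %s toolY %.2f tilt %s d(units) %s'%(np.round(s['eef_pos'],4),a,np.round(R[:2,2],4),np.round((np.array(p)-s['eef_pos'])/.03,2))
    if yawy is not None:
        e=(yawy-a+90)%180-90;r+=' wz(units) %.2f'%(e/6)
    print(r,s['ft_force'].round(1))
E
cat > m2.py <<'E'
from h import *
v=wsnap('w4');w3=wload('w3')
q,s=fit([v,w3],'square','lid',[.5257,-.3231,np.radians(140)],.052,fitz=True);show('lid_sq',q,s)
q1,s=fit([v],'square','lid',q[:3],.052);show('lid_sq close',q1,s)
o=v[0].copy();draw(o,v[1],'square',q1,.052,(0,0,255))
cv2.imwrite('pics/o2.png',cv2.resize(o[0:280],None,fx=1.25,fy=1.25,interpolation=cv2.INTER_CUBIC))
delta([*q1[:2],.12],np.degrees(q1[2])-90)
E
python3 m2.py
```

```text
lid_sq [ 0.5254 -0.3223] yaw 140.0 z [0.0548] score 0.896
lid_sq close [ 0.5258 -0.3226] yaw 140.2 z [] score 0.968
TCP [ 0.5581 -0.3476  0.2047] toolY 50.29 tilt [0.0008 0.0021] d(units) [-1.08  0.83 -2.82] wz(units) -0.01 [-0.2  0.7 -0.7]
```

View pics/o2.png

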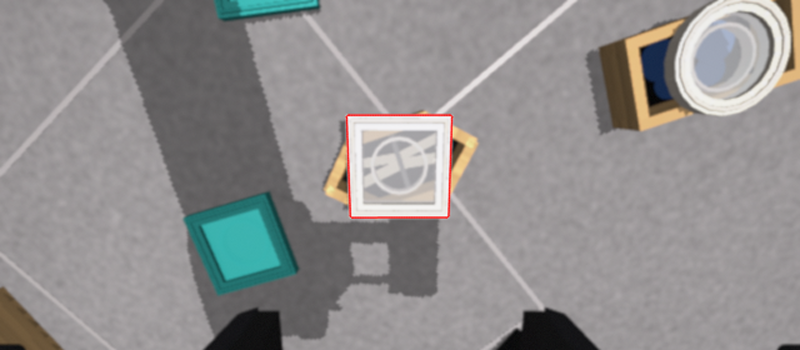

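There are three square candidates: white (400,165), turquoise (240,243) and turquoise (268,5). The white one with a ring lip, on the hex box, is lid_square, and its outline is fitted exactly. Going down and gripping it.

Emit:
move_arm:
  motion:
    - {"dx": -0.18, "dy": 0.14, "dz": -0.6, "wx": 0, "wy": 0, "wz": 0, "jaw": 88}
    - {"dx": -0.18, "dy": 0.14, "dz": -0.6, "wx": 0, "wy": 0, "wz": 0, "jaw": 88}
    - {"dx": -0.18, "dy": 0.14, "dz": -0.6, "wx": 0, "wy": 0, "wz": 0, "jaw": 88}
    - {"dx": -0.18, "dy": 0.14, "dz": -0.6, "wx": 0, "wy": 0, "wz": 0, "jaw": 88}
    - {"dx": -0.18, "dy": 0.14, "dz": -0.6, "wx": 0, "wy": 0, "wz": 0, "jaw": 88}
    - {"dx": -0.18, "dy": 0.14, "dz": -0.6, "wx": 0, "wy": 0, "wz": 0, "jaw": 88}
    - {"dx": 0, "dy": 0, "dz": -0.5, "wx": 0, "wy": 0, "wz": 0, "jaw": 88}
    - {"dx": 0, "dy": 0, "dz": -0.4, "wx": 0, "wy": 0, "wz": 0, "jaw": 88}
    - {"dx": 0, "dy": 0, "dz": -0.4, "wx": 0, "wy": 0, "wz": 0, "jaw": 88}
    - {"dx": 0, "dy": 0, "dz": -0.2, "wx": 0, "wy": 0, "wz": 0, "jaw": 88}
    - {"dx": 0, "dy": 0, "dz": 0, "wx": 0, "wy": 0, "wz": 0, "jaw": 88}

```text
time_s: 4.55
eef_pos: [0.5239, -0.3247, 0.0506]
ee_rot: [[-0.767, 0.642, -0.001], [0.642, 0.767, 0.001], [0.002, 0.0, -1.0]]
ft_force: [0.1, -0.6, -0.0]
opening: 0.0883
finger_force: 0.0
```

```bash
python3 -c "
from h import *
delta([.5258,-.3226,.050],50.2)"
```

```text
TCP [ 0.5239 -0.3247  0.0506] toolY 50.07 tilt [-0.0013  0.0011] d(units) [ 0.06  0.07 -0.02] wz(units) 0.02 [ 0.1 -0.6 -0. ]
```

Emit:
move_arm:
  motion:
    - {"dx": 0, "dy": 0, "dz": 0, "wx": 0, "wy": 0, "wz": 0, "jaw": 60}
    - {"dx": 0, "dy": 0, "dz": 0, "wx": 0, "wy": 0, "wz": 0, "jaw": 60}
    - {"dx": 0, "dy": 0, "dz": 0, "wx": 0, "wy": 0, "wz": 0, "jaw": 60}
    - {"dx": 0, "dy": 0, "dz": 0, "wx": 0, "wy": 0, "wz": 0, "jaw": 60}
    - {"dx": 0, "dy": 0, "dz": 0, "wx": 0, "wy": 0, "wz": 0, "jaw": 60}
    - {"dx": 0, "dy": 0, "dz": 0.2, "wx": 0, "wy": 0, "wz": 0, "jaw": 60}
    - {"dx": 0, "dy": 0, "dz": 0.4, "wx": 0, "wy": 0, "wz": 0, "jaw": 60}
    - {"dx": 0, "dy": 0, "dz": 0.6, "wx": 0, "wy": 0, "wz": 0, "jaw": 60}
    - {"dx": 0, "dy": 0, "dz": 0.8, "wx": 0, "wy": 0, "wz": 0, "jaw": 60}
    - {"dx": 0, "dy": 0, "dz": 0.8, "wx": 0, "wy": 0, "wz": 0, "jaw": 60}
    - {"dx": 0, "dy": 0, "dz": 0.4, "wx": 0, "wy": 0, "wz": 0, "jaw": 60}
    - {"dx": 0, "dy": 0, "dz": 0.1, "wx": 0, "wy": 0, "wz": 0, "jaw": 60}

```text
time_s: 5.55
eef_pos: [0.5253, -0.3266, 0.1539]
ee_rot: [[-0.766, 0.643, 0.004], [0.643, 0.766, -0.002], [-0.005, 0.001, -1.0]]
ft_force: [0.3, 0.1, 0.3]
opening: 0.0654
finger_force: 30.0
```

Emit:
move_arm:
  motion:
    - {"dx": -0.24, "dy": 0.6, "dz": 0, "wx": 0, "wy": 0, "wz": 0, "jaw": 60}
    - {"dx": -0.24, "dy": 0.9, "dz": 0, "wx": 0, "wy": 0, "wz": 0, "jaw": 60}
    - {"dx": -0.24, "dy": 1, "dz": 0, "wx": 0, "wy": 0, "wz": 0, "jaw": 60}
    - {"dx": -0.24, "dy": 1, "dz": 0, "wx": 0, "wy": 0, "wz": 0, "jaw": 60}
    - {"dx": -0.24, "dy": 1, "dz": 0, "wx": 0, "wy": 0, "wz": 0, "jaw": 60}
    - {"dx": -0.24, "dy": 1, "dz": 0, "wx": 0, "wy": 0, "wz": 0, "jaw": 60}
    - {"dx": -0.24, "dy": 1, "dz": 0, "wx": 0, "wy": 0, "wz": 0, "jaw": 60}
    - {"dx": -0.24, "dy": 1, "dz": 0, "wx": 0, "wy": 0, "wz": 0, "jaw": 60}
    - {"dx": -0.24, "dy": 1, "dz": -0.3, "wx": 0, "wy": 0, "wz": 0, "jaw": 60}
    - {"dx": -0.24, "dy": 1, "dz": -0.4, "wx": 0, "wy": 0, "wz": 0, "jaw": 60}
    - {"dx": -0.24, "dy": 0.8, "dz": -0.4, "wx": 0, "wy": 0, "wz": 0, "jaw": 60}
    - {"dx": -0.24, "dy": 0.5, "dz": -0.4, "wx": 0, "wy": 0, "wz": 0, "jaw": 60}

```text
time_s: 6.55
eef_pos: [0.4365, 0.0012, 0.1048]
ee_rot: [[-0.768, 0.64, -0.001], [0.64, 0.768, 0.001], [0.001, 0.0, -1.0]]
ft_force: [0.3, -0.5, -0.2]
opening: 0.0654
finger_force: 30.0
```

Emit:
move_arm:
  motion:
    - {"dx": 0, "dy": 0, "dz": -0.6, "wx": 0, "wy": 0, "wz": 0, "jaw": 60}
    - {"dx": 0, "dy": 0, "dz": -0.7, "wx": 0, "wy": 0, "wz": 0, "jaw": 60}
    - {"dx": 0, "dy": 0, "dz": -0.5, "wx": 0, "wy": 0, "wz": 0, "jaw": 60}
    - {"dx": 0, "dy": 0, "dz": -0.2, "wx": 0, "wy": 0, "wz": 0, "jaw": 60}
    - {"dx": 0, "dy": 0, "dz": 0, "wx": 0, "wy": 0, "wz": 0, "jaw": 60}
    - {"dx": 0, "dy": 0, "dz": 0, "wx": 0, "wy": 0, "wz": 0, "jaw": 60}

```text
time_s: 7.05
eef_pos: [0.4374, -0.0019, 0.0457]
ee_rot: [[-0.766, 0.643, -0.001], [0.643, 0.766, -0.0], [0.001, -0.001, -1.0]]
ft_force: [0.2, 0.6, -0.1]
opening: 0.0653
finger_force: 30.0
```

```bash
python3 -c "
from h import *
delta([.44,0,.0165],50.2)
import time
s=env.sense();print(s['eef_pos'],s['qpos'].round(1) if hasattr(s['qpos'],'round') else s['qpos'])"
```

```text
TCP [ 0.4374 -0.0019  0.0457] toolY 49.99 tilt [-0.0009 -0.0002] d(units) [ 0.09  0.06 -0.97] wz(units) 0.03 [ 0.2  0.6 -0.1]
[ 0.43737711 -0.00187299  0.04567412] [-14.2  32.1  10.4 126.3 -14.4  22.6  57.9]
```

Emit:
move_arm:
  motion:
    - {"dx": 0.05, "dy": 0.03, "dz": -0.4, "wx": 0, "wy": 0, "wz": 0, "jaw": 60}
    - {"dx": 0.03, "dy": 0.03, "dz": -0.3, "wx": 0, "wy": 0, "wz": 0, "jaw": 60}
    - {"dx": 0, "dy": 0, "dz": -0.12, "wx": 0, "wy": 0, "wz": 0, "jaw": 60}
    - {"dx": 0, "dy": 0, "dz": -0.07, "wx": 0, "wy": 0, "wz": 0, "jaw": 60}
    - {"dx": 0, "dy": 0, "dz": -0.03, "wx": 0, "wy": 0, "wz": 0, "jaw": 60}
    - {"dx": 0, "dy": 0, "dz": 0, "wx": 0, "wy": 0, "wz": 0, "jaw": 60}
    - {"dx": 0, "dy": 0, "dz": 0, "wx": 0, "wy": 0, "wz": 0, "jaw": 60}

```text
time_s: 7.63
eef_pos: [0.4402, 0.0001, 0.0185]
ee_rot: [[-0.766, 0.643, 0.0], [0.643, 0.766, 0.0], [-0.0, 0.0, -1.0]]
ft_force: [1.0, -0.3, -0.5]
opening: 0.065
finger_force: 30.0
```

Emit:
move_arm:
  motion:
    - {"dx": 0, "dy": 0, "dz": -0.03, "wx": 0, "wy": 0, "wz": 0, "jaw": 60}
    - {"dx": 0, "dy": 0, "dz": -0.03, "wx": 0, "wy": 0, "wz": 0, "jaw": 60}
    - {"dx": 0, "dy": 0, "dz": 0, "wx": 0, "wy": 0, "wz": 0, "jaw": 60}
    - {"dx": 0, "dy": 0, "dz": 0, "wx": 0, "wy": 0, "wz": 0, "jaw": 60}

```text
time_s: 7.97
eef_pos: [0.4403, 0.0001, 0.0182]
ee_rot: [[-0.766, 0.643, 0.001], [0.643, 0.766, 0.001], [-0.0, 0.001, -1.0]]
ft_force: [-6.5, 0.7, 32.9]
opening: 0.0656
finger_force: 30.0
```

Emit:
move_arm:
  motion:
    - {"dx": 0, "dy": 0, "dz": 0.02, "wx": 0, "wy": 0, "wz": 0, "jaw": 60}
    - {"dx": 0, "dy": 0, "dz": 0, "wx": 0, "wy": 0, "wz": 0, "jaw": 88}
    - {"dx": 0, "dy": 0, "dz": 0, "wx": 0, "wy": 0, "wz": 0, "jaw": 88}
    - {"dx": 0, "dy": 0, "dz": 0, "wx": 0, "wy": 0, "wz": 0, "jaw": 88}
    - {"dx": 0, "dy": 0, "dz": 0, "wx": 0, "wy": 0, "wz": 0, "jaw": 88}
    - {"dx": 0, "dy": 0, "dz": 0.3, "wx": 0, "wy": 0, "wz": 0, "jaw": 88}
    - {"dx": 0, "dy": 0, "dz": 0.8, "wx": 0, "wy": 0, "wz": 0, "jaw": 88}
    - {"dx": 0, "dy": 0, "dz": 1, "wx": 0, "wy": 0, "wz": 0, "jaw": 88}
    - {"dx": 0, "dy": 0, "dz": 1, "wx": 0, "wy": 0, "wz": 0, "jaw": 88}
    - {"dx": 0.1, "dy": -0.3, "dz": 1, "wx": 0, "wy": 0, "wz": 0, "jaw": 88}
    - {"dx": 0.2, "dy": -0.6, "dz": 1, "wx": 0, "wy": 0, "wz": 0, "jaw": 88}
    - {"dx": 0.3, "dy": -0.9, "dz": 0.6, "wx": 0, "wy": 0, "wz": 0, "jaw": 88}

```text
time_s: 8.97
eef_pos: [0.4586, -0.0527, 0.1912]
ee_rot: [[-0.769, 0.64, 0.003], [0.64, 0.769, 0.001], [-0.001, 0.003, -1.0]]
ft_force: [0.3, 0.4, -0.7]
opening: 0.088
finger_force: 0.0
```

Emit:
move_arm:
  motion:
    - {"dx": 0.32, "dy": -0.97, "dz": 0, "wx": 0, "wy": 0, "wz": 0, "jaw": 88}
    - {"dx": 0.32, "dy": -0.97, "dz": 0, "wx": 0, "wy": 0, "wz": 0, "jaw": 88}
    - {"dx": 0.32, "dy": -0.97, "dz": 0, "wx": 0, "wy": 0, "wz": 0, "jaw": 88}
    - {"dx": 0.32, "dy": -0.97, "dz": 0, "wx": 0, "wy": 0, "wz": 0, "jaw": 88}
    - {"dx": 0.32, "dy": -0.97, "dz": 0, "wx": 0, "wy": 0, "wz": 0, "jaw": 88}
    - {"dx": 0.32, "dy": -0.97, "dz": 0, "wx": 0, "wy": 0, "wz": 0, "jaw": 88}
    - {"dx": 0.32, "dy": -0.97, "dz": 0, "wx": 0, "wy": 0, "wz": 0, "jaw": 88}
    - {"dx": 0.32, "dy": -0.97, "dz": 0, "wx": 0, "wy": 0, "wz": 0, "jaw": 88}
    - {"dx": 0.32, "dy": -0.97, "dz": 0, "wx": 0, "wy": 0, "wz": 0, "jaw": 88}
    - {"dx": 0.3, "dy": -0.97, "dz": 0, "wx": 0, "wy": 0, "wz": 0, "jaw": 88}
    - {"dx": 0, "dy": 0, "dz": 0, "wx": 0, "wy": 0, "wz": 0, "jaw": 88}
    - {"dx": 0, "dy": 0, "dz": 0, "wx": 0, "wy": 0, "wz": 0, "jaw": 88}

```text
time_s: 9.97
eef_pos: [0.5527, -0.3466, 0.188]
ee_rot: [[-0.764, 0.645, -0.001], [0.645, 0.764, -0.001], [-0.0, -0.001, -1.0]]
ft_force: [0.3, 0.1, -0.6]
opening: 0.0878
finger_force: 0.0
```

```bash
python3 - <<'E'
from h import *
v=wsnap('w5')
q,s=fit([v],'hex','box',[.5267,-.3234,np.radians(68)],.04);show('box_hex',q,s)
q2,s=fit([v],'hex','box',q[:3],.04,fitz=True,grid=(.003,.06));show('box_hex z',q2,s)
o=v[0].copy();draw(o,v[1],'hex',q,.04,(0,255,0));draw(o,v[1],'hex',q,.04,(255,255,0),.007)
cv2.imwrite('pics/o3.png',o[0:270])
v=cam('wrist',env.sense())
E
```

```text
box_hex [ 0.5265 -0.3227] yaw 68.6 z [] score 0.992
box_hex z [ 0.5272 -0.3236] yaw 68.6 z [0.0352] score 0.994
```

View pics/o3.png

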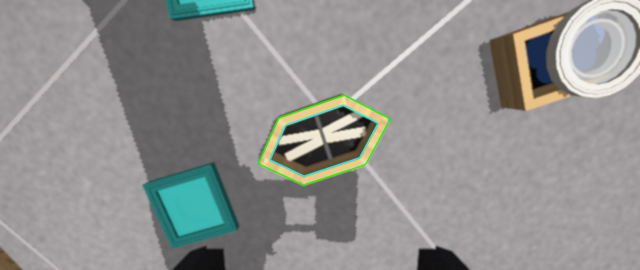

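The open hex box at (325,140) fits exactly (green outer, cyan inner): (0.5266, −0.3229), yaw 68.6°. Now to the hex lid.

Emit:
move_arm:
  motion:
    - {"dx": 0.3, "dy": 0.95, "dz": 0, "wx": 0, "wy": 0, "wz": 0.53, "jaw": 88}
    - {"dx": 0.3, "dy": 0.95, "dz": 0, "wx": 0, "wy": 0, "wz": 0.53, "jaw": 88}
    - {"dx": 0.3, "dy": 0.95, "dz": 0, "wx": 0, "wy": 0, "wz": 0.53, "jaw": 88}
    - {"dx": 0.3, "dy": 0.95, "dz": 0, "wx": 0, "wy": 0, "wz": 0.53, "jaw": 88}
    - {"dx": 0.3, "dy": 0.95, "dz": 0, "wx": 0, "wy": 0, "wz": 0.53, "jaw": 88}
    - {"dx": 0.3, "dy": 0.95, "dz": 0, "wx": 0, "wy": 0, "wz": 0.53, "jaw": 88}
    - {"dx": 0.3, "dy": 0.95, "dz": 0, "wx": 0, "wy": 0, "wz": 0.53, "jaw": 88}
    - {"dx": 0.3, "dy": 0.95, "dz": 0, "wx": 0, "wy": 0, "wz": 0.53, "jaw": 88}
    - {"dx": 0.3, "dy": 0.95, "dz": 0, "wx": 0, "wy": 0, "wz": 0.53, "jaw": 88}
    - {"dx": 0.3, "dy": 0.95, "dz": 0, "wx": 0, "wy": 0, "wz": 0.53, "jaw": 88}
    - {"dx": 0.3, "dy": 0.95, "dz": 0, "wx": 0, "wy": 0, "wz": 0.53, "jaw": 88}
    - {"dx": 0.3, "dy": 0.95, "dz": 0, "wx": 0, "wy": 0, "wz": 0.53, "jaw": 88}

```text
time_s: 11.02
eef_pos: [0.6606, 0.0005, 0.1883]
ee_rot: [[-1.0, 0.027, -0.001], [0.027, 1.0, 0.001], [0.001, 0.001, -1.0]]
ft_force: [0.4, -0.4, 0.0]
opening: 0.0881
finger_force: 0.0
```

Emit:
move_arm:
  motion:
    - {"dx": 0, "dy": 0.95, "dz": 0.1, "wx": 0, "wy": 0, "wz": 0, "jaw": 88}
    - {"dx": 0, "dy": 0.95, "dz": 0.1, "wx": 0, "wy": 0, "wz": 0, "jaw": 88}
    - {"dx": 0, "dy": 0.95, "dz": 0.1, "wx": 0, "wy": 0, "wz": 0, "jaw": 88}
    - {"dx": 0, "dy": 0, "dz": 0, "wx": 0, "wy": 0, "wz": 0, "jaw": 88}
    - {"dx": 0, "dy": 0, "dz": 0, "wx": 0, "wy": 0, "wz": 0, "jaw": 88}
    - {"dx": 0, "dy": 0, "dz": 0, "wx": 0, "wy": 0, "wz": 0, "jaw": 88}

```text
time_s: 11.52
eef_pos: [0.6606, 0.083, 0.1971]
ee_rot: [[-1.0, 0.031, -0.001], [0.031, 1.0, -0.0], [0.001, -0.001, -1.0]]
ft_force: [0.3, -0.8, 1.4]
opening: 0.0883
finger_force: 0.0
```

```bash
python3 - <<'E'
from h import *
v=wsnap('w6');w3=wload('w3')
q,s=fit([v],'hex','lid',[.6218,.082,np.radians(178.1)],.058);show('lid_hex',q,s)
delta([*q[:2],.0555],np.degrees(q[2])-90)
E
```

```text
lid_hex [0.6216 0.0819] yaw 177.9 z [] score 0.719
TCP [0.6608 0.0819 0.197 ] toolY 88.15 tilt [-0.0005 -0.0009] d(units) [-1.31 -0.   -4.72] wz(units) -0.03 [-0.8  0.1  0.3]
```

Emit:
move_arm:
  motion:
    - {"dx": -0.26, "dy": 0, "dz": -0.6, "wx": 0, "wy": 0, "wz": 0, "jaw": 88}
    - {"dx": -0.26, "dy": 0, "dz": -0.6, "wx": 0, "wy": 0, "wz": 0, "jaw": 88}
    - {"dx": -0.26, "dy": 0, "dz": -0.6, "wx": 0, "wy": 0, "wz": 0, "jaw": 88}
    - {"dx": -0.26, "dy": 0, "dz": -0.6, "wx": 0, "wy": 0, "wz": 0, "jaw": 88}
    - {"dx": -0.26, "dy": 0, "dz": -0.6, "wx": 0, "wy": 0, "wz": 0, "jaw": 88}
    - {"dx": 0, "dy": 0, "dz": -0.6, "wx": 0, "wy": 0, "wz": 0, "jaw": 88}
    - {"dx": 0, "dy": 0, "dz": -0.5, "wx": 0, "wy": 0, "wz": 0, "jaw": 88}
    - {"dx": 0, "dy": 0, "dz": -0.4, "wx": 0, "wy": 0, "wz": 0, "jaw": 88}
    - {"dx": 0, "dy": 0, "dz": -0.2, "wx": 0, "wy": 0, "wz": 0, "jaw": 88}
    - {"dx": 0, "dy": 0, "dz": 0, "wx": 0, "wy": 0, "wz": 0, "jaw": 88}
    - {"dx": 0, "dy": 0, "dz": 0, "wx": 0, "wy": 0, "wz": 0, "jaw": 88}

```text
time_s: 12.48
eef_pos: [0.6227, 0.0822, 0.0562]
ee_rot: [[-0.999, 0.032, 0.0], [0.032, 0.999, -0.0], [-0.0, -0.0, -1.0]]
ft_force: [0.7, -0.1, -0.3]
opening: 0.0877
finger_force: 0.0
```

```bash
python3 -c "
from h import *
delta([.6217,.0819,.055],88)"
```

```text
TCP [0.6227 0.0822 0.0562] toolY 88.14 tilt [ 0.0002 -0.0002] d(units) [-0.03 -0.01 -0.04] wz(units) -0.02 [ 0.7 -0.1 -0.3]
```

Emit:
move_arm:
  motion:
    - {"dx": -0.03, "dy": 0, "dz": -0.04, "wx": 0, "wy": 0, "wz": 0, "jaw": 88}
    - {"dx": 0, "dy": 0, "dz": 0, "wx": 0, "wy": 0, "wz": 0, "jaw": 50}
    - {"dx": 0, "dy": 0, "dz": 0, "wx": 0, "wy": 0, "wz": 0, "jaw": 50}
    - {"dx": 0, "dy": 0, "dz": 0, "wx": 0, "wy": 0, "wz": 0, "jaw": 50}
    - {"dx": 0, "dy": 0, "dz": 0, "wx": 0, "wy": 0, "wz": 0, "jaw": 50}
    - {"dx": 0, "dy": 0, "dz": 0, "wx": 0, "wy": 0, "wz": 0, "jaw": 50}
    - {"dx": 0, "dy": 0, "dz": 0, "wx": 0, "wy": 0, "wz": 0, "jaw": 50}
    - {"dx": 0, "dy": 0, "dz": 0.2, "wx": 0, "wy": 0, "wz": 0, "jaw": 50}
    - {"dx": 0, "dy": 0, "dz": 0.5, "wx": 0, "wy": 0, "wz": 0, "jaw": 50}
    - {"dx": 0, "dy": 0, "dz": 0.8, "wx": 0, "wy": 0, "wz": 0, "jaw": 50}
    - {"dx": 0, "dy": 0, "dz": 0.9, "wx": 0, "wy": 0, "wz": 0, "jaw": 50}
    - {"dx": 0, "dy": 0, "dz": 0.6, "wx": 0, "wy": 0, "wz": 0, "jaw": 50}

```text
time_s: 13.48
eef_pos: [0.6222, 0.0827, 0.1472]
ee_rot: [[-0.999, 0.032, 0.002], [0.032, 0.999, 0.0], [-0.002, 0.0, -1.0]]
ft_force: [1.6, 0.2, -0.6]
opening: 0.0581
finger_force: 30.0
```

```bash
python3 -c "
from h import *
delta([.5266,-.3229,.15],-21.4);print(env.sense()['opening'])"
```

```text
TCP [0.6222 0.0827 0.1472] toolY 88.17 tilt [0.0019 0.0003] d(units) [ -3.19 -13.52   0.09] wz(units) 11.74 [ 1.6  0.2 -0.6]
0.058068250766347244
```

Emit:
move_arm:
  motion:
    - {"dx": -0.16, "dy": -0.68, "dz": 0, "wx": 0, "wy": 0, "wz": -0.92, "jaw": 50}
    - {"dx": -0.16, "dy": -0.68, "dz": 0, "wx": 0, "wy": 0, "wz": -0.92, "jaw": 50}
    - {"dx": -0.16, "dy": -0.68, "dz": 0, "wx": 0, "wy": 0, "wz": -0.92, "jaw": 50}
    - {"dx": -0.16, "dy": -0.68, "dz": 0, "wx": 0, "wy": 0, "wz": -0.92, "jaw": 50}
    - {"dx": -0.16, "dy": -0.68, "dz": 0, "wx": 0, "wy": 0, "wz": -0.92, "jaw": 50}
    - {"dx": -0.16, "dy": -0.68, "dz": 0, "wx": 0, "wy": 0, "wz": -0.92, "jaw": 50}
    - {"dx": -0.16, "dy": -0.68, "dz": 0, "wx": 0, "wy": 0, "wz": -0.92, "jaw": 50}
    - {"dx": -0.16, "dy": -0.68, "dz": 0, "wx": 0, "wy": 0, "wz": -0.92, "jaw": 50}
    - {"dx": -0.16, "dy": -0.68, "dz": 0, "wx": 0, "wy": 0, "wz": -0.92, "jaw": 50}
    - {"dx": -0.16, "dy": -0.68, "dz": 0, "wx": 0, "wy": 0, "wz": -0.92, "jaw": 50}
    - {"dx": -0.16, "dy": -0.68, "dz": 0, "wx": 0, "wy": 0, "wz": -0.92, "jaw": 50}
    - {"dx": -0.16, "dy": -0.68, "dz": 0, "wx": 0, "wy": 0, "wz": -0.92, "jaw": 50}

```text
time_s: 14.48
eef_pos: [0.5636, -0.1629, 0.1451]
ee_rot: [[-0.369, 0.929, 0.0], [0.929, 0.369, 0.0], [0.0, 0.0, -1.0]]
ft_force: [0.8, -0.5, -0.7]
opening: 0.0576
finger_force: 30.0
```

Emit:
move_arm:
  motion:
    - {"dx": -0.16, "dy": -0.67, "dz": 0, "wx": 0, "wy": 0, "wz": -0.9, "jaw": 50}
    - {"dx": -0.16, "dy": -0.67, "dz": 0, "wx": 0, "wy": 0, "wz": -0.9, "jaw": 50}
    - {"dx": -0.16, "dy": -0.67, "dz": 0, "wx": 0, "wy": 0, "wz": -0.9, "jaw": 50}
    - {"dx": -0.16, "dy": -0.67, "dz": 0, "wx": 0, "wy": 0, "wz": -0.9, "jaw": 50}
    - {"dx": -0.16, "dy": -0.67, "dz": 0, "wx": 0, "wy": 0, "wz": -0.9, "jaw": 50}
    - {"dx": -0.16, "dy": -0.67, "dz": 0, "wx": 0, "wy": 0, "wz": -0.9, "jaw": 50}
    - {"dx": -0.16, "dy": -0.67, "dz": 0, "wx": 0, "wy": 0, "wz": -0.9, "jaw": 50}
    - {"dx": -0.16, "dy": -0.67, "dz": 0, "wx": 0, "wy": 0, "wz": -0.9, "jaw": 50}
    - {"dx": 0, "dy": 0, "dz": 0, "wx": 0, "wy": 0, "wz": 0, "jaw": 50}
    - {"dx": 0, "dy": 0, "dz": 0, "wx": 0, "wy": 0, "wz": 0, "jaw": 50}

```text
time_s: 15.32
eef_pos: [0.525, -0.3239, 0.1449]
ee_rot: [[0.364, 0.932, -0.0], [0.932, -0.364, -0.0], [-0.0, -0.0, -1.0]]
ft_force: [-0.2, 0.9, -0.9]
opening: 0.0578
finger_force: 30.0
```

```bash
python3 -c "
from h import *
delta([.5266,-.3229,.07],-21.4);print(env.sense()['opening'])"
```

```text
TCP [ 0.525  -0.3239  0.1449] toolY -21.32 tilt [-0.0002 -0.0003] d(units) [ 0.05  0.03 -2.5 ] wz(units) -0.01 [-0.2  0.9 -0.9]
0.05781885469192684
```

Emit:
move_arm:
  motion:
    - {"dx": 0.03, "dy": 0.03, "dz": -0.5, "wx": 0, "wy": 0, "wz": 0, "jaw": 50}
    - {"dx": 0.02, "dy": 0, "dz": -0.7, "wx": 0, "wy": 0, "wz": 0, "jaw": 50}
    - {"dx": 0, "dy": 0, "dz": -0.7, "wx": 0, "wy": 0, "wz": 0, "jaw": 50}
    - {"dx": 0, "dy": 0, "dz": -0.4, "wx": 0, "wy": 0, "wz": 0, "jaw": 50}
    - {"dx": 0, "dy": 0, "dz": -0.2, "wx": 0, "wy": 0, "wz": 0, "jaw": 50}
    - {"dx": 0, "dy": 0, "dz": 0, "wx": 0, "wy": 0, "wz": 0, "jaw": 50}
    - {"dx": 0, "dy": 0, "dz": 0, "wx": 0, "wy": 0, "wz": 0, "jaw": 50}
    - {"dx": 0, "dy": 0, "dz": 0, "wx": 0, "wy": 0, "wz": 0, "jaw": 50}

```text
time_s: 15.98
eef_pos: [0.5277, -0.3224, 0.0707]
ee_rot: [[0.362, 0.932, 0.001], [0.932, -0.362, -0.001], [-0.0, 0.002, -1.0]]
ft_force: [-0.8, -0.6, -0.7]
opening: 0.0579
finger_force: 30.0
```

```bash
python3 -c "
from h import *
delta([.5266,-.3229,.051],-21.4)"
```

```text
TCP [ 0.5277 -0.3224  0.0707] toolY -21.25 tilt [ 0.0015 -0.0008] d(units) [-0.04 -0.02 -0.66] wz(units) -0.03 [-0.8 -0.6 -0.7]
```

Emit:
move_arm:
  motion:
    - {"dx": -0.02, "dy": -0.01, "dz": -0.3, "wx": 0, "wy": 0, "wz": 0, "jaw": 50}
    - {"dx": 0, "dy": 0, "dz": -0.15, "wx": 0, "wy": 0, "wz": 0, "jaw": 50}
    - {"dx": 0, "dy": 0, "dz": -0.08, "wx": 0, "wy": 0, "wz": 0, "jaw": 50}
    - {"dx": 0, "dy": 0, "dz": -0.04, "wx": 0, "wy": 0, "wz": 0, "jaw": 50}
    - {"dx": 0, "dy": 0, "dz": 0, "wx": 0, "wy": 0, "wz": 0, "jaw": 50}
    - {"dx": 0, "dy": 0, "dz": 0, "wx": 0, "wy": 0, "wz": 0, "jaw": 50}

```text
time_s: 16.48
eef_pos: [0.5265, -0.3225, 0.0526]
ee_rot: [[0.363, 0.932, 0.0], [0.932, -0.363, -0.0], [-0.0, 0.0, -1.0]]
ft_force: [0.3, 0.6, -0.5]
opening: 0.0577
finger_force: 30.0
```

Emit:
move_arm:
  motion:
    - {"dx": 0, "dy": 0, "dz": -0.02, "wx": 0, "wy": 0, "wz": 0, "jaw": 50}
    - {"dx": 0, "dy": 0, "dz": 0, "wx": 0, "wy": 0, "wz": 0, "jaw": 50}
    - {"dx": 0, "dy": 0, "dz": 0, "wx": 0, "wy": 0, "wz": 0, "jaw": 50}

```text
time_s: 16.73
eef_pos: [0.5265, -0.3224, 0.0521]
ee_rot: [[0.363, 0.932, 0.0], [0.932, -0.363, -0.0], [-0.0, 0.0, -1.0]]
ft_force: [-0.1, 0.0, -0.9]
opening: 0.0574
finger_force: 30.0
```

Emit:
move_arm:
  motion:
    - {"dx": 0, "dy": 0, "dz": -0.02, "wx": 0, "wy": 0, "wz": 0, "jaw": 50}
    - {"dx": 0, "dy": 0, "dz": 0, "wx": 0, "wy": 0, "wz": 0, "jaw": 50}
    - {"dx": 0, "dy": 0, "dz": 0, "wx": 0, "wy": 0, "wz": 0, "jaw": 50}

```text
time_s: 16.98
eef_pos: [0.5264, -0.3223, 0.0514]
ee_rot: [[0.363, 0.932, -0.0], [0.932, -0.363, 0.0], [0.0, -0.0, -1.0]]
ft_force: [0.0, -0.0, -0.3]
opening: 0.0577
finger_force: 30.0
```

Emit:
move_arm:
  motion:
    - {"dx": 0, "dy": 0, "dz": -0.02, "wx": 0, "wy": 0, "wz": 0, "jaw": 50}
    - {"dx": 0, "dy": 0, "dz": 0, "wx": 0, "wy": 0, "wz": 0, "jaw": 50}
    - {"dx": 0, "dy": 0, "dz": 0, "wx": 0, "wy": 0, "wz": 0, "jaw": 50}

```text
time_s: 17.23
eef_pos: [0.5264, -0.3223, 0.0508]
ee_rot: [[0.363, 0.932, -0.0], [0.932, -0.363, 0.0], [-0.0, -0.0, -1.0]]
ft_force: [-0.5, 0.2, 0.4]
opening: 0.0575
finger_force: 30.0
```

Emit:
move_arm:
  motion:
    - {"dx": 0, "dy": 0, "dz": -0.02, "wx": 0, "wy": 0, "wz": 0, "jaw": 50}
    - {"dx": 0, "dy": 0, "dz": 0, "wx": 0, "wy": 0, "wz": 0, "jaw": 50}
    - {"dx": 0, "dy": 0, "dz": 0, "wx": 0, "wy": 0, "wz": 0, "jaw": 50}

```text
time_s: 17.48
eef_pos: [0.5264, -0.3223, 0.0502]
ee_rot: [[0.363, 0.932, -0.0], [0.932, -0.363, 0.0], [-0.0, -0.0, -1.0]]
ft_force: [-0.3, 0.3, -1.7]
opening: 0.0576
finger_force: 30.0
```

```bash
python3 -c "
from h import *
delta([.5266,-.3229,.049],-21.4)"
```

```text
TCP [ 0.5264 -0.3223  0.0502] toolY -21.26 tilt [-0.0001  0.    ] d(units) [ 0.01 -0.02 -0.04] wz(units) -0.02 [-0.3  0.3 -1.7]
```

Emit:
move_arm:
  motion:
    - {"dx": 0, "dy": 0, "dz": -0.02, "wx": 0, "wy": 0, "wz": 0, "jaw": 50}
    - {"dx": 0, "dy": 0, "dz": 0, "wx": 0, "wy": 0, "wz": 0, "jaw": 50}
    - {"dx": 0, "dy": 0, "dz": 0, "wx": 0, "wy": 0, "wz": 0, "jaw": 50}

```text
time_s: 17.73
eef_pos: [0.5264, -0.3223, 0.0496]
ee_rot: [[0.363, 0.932, -0.0], [0.932, -0.363, 0.0], [-0.0, -0.0, -1.0]]
ft_force: [0.1, 0.4, 0.1]
opening: 0.0576
finger_force: 30.0
```

Emit:
move_arm:
  motion:
    - {"dx": 0, "dy": 0, "dz": -0.015, "wx": 0, "wy": 0, "wz": 0, "jaw": 50}
    - {"dx": 0, "dy": 0, "dz": 0, "wx": 0, "wy": 0, "wz": 0, "jaw": 50}
    - {"dx": 0, "dy": 0, "dz": 0, "wx": 0, "wy": 0, "wz": 0, "jaw": 50}

```text
time_s: 17.98
eef_pos: [0.5265, -0.3223, 0.0491]
ee_rot: [[0.363, 0.932, 0.0], [0.932, -0.363, -0.0], [-0.0, 0.0, -1.0]]
ft_force: [-0.0, -0.4, -1.2]
opening: 0.0574
finger_force: 30.0
```

Emit:
move_arm:
  motion:
    - {"dx": 0, "dy": 0, "dz": -0.015, "wx": 0, "wy": 0, "wz": 0, "jaw": 50}
    - {"dx": 0, "dy": 0, "dz": 0, "wx": 0, "wy": 0, "wz": 0, "jaw": 50}
    - {"dx": 0, "dy": 0, "dz": 0, "wx": 0, "wy": 0, "wz": 0, "jaw": 50}

```text
time_s: 18.23
eef_pos: [0.5264, -0.3224, 0.0491]
ee_rot: [[0.363, 0.932, 0.0], [0.932, -0.363, 0.0], [0.0, 0.0, -1.0]]
ft_force: [-2.2, 1.2, 3.8]
opening: 0.0576
finger_force: 30.0
```

Emit:
move_arm:
  motion:
    - {"dx": 0, "dy": 0, "dz": -0.015, "wx": 0, "wy": 0, "wz": 0, "jaw": 50}
    - {"dx": 0, "dy": 0, "dz": 0, "wx": 0, "wy": 0, "wz": 0, "jaw": 50}
    - {"dx": 0, "dy": 0, "dz": 0, "wx": 0, "wy": 0, "wz": 0, "jaw": 50}

```text
time_s: 18.48
eef_pos: [0.5264, -0.3224, 0.049]
ee_rot: [[0.363, 0.932, 0.0], [0.932, -0.363, 0.0], [0.0, 0.0, -1.0]]
ft_force: [-2.9, 3.0, 9.0]
opening: 0.0575
finger_force: 30.0
```

Contact is at TCP z 0.049, which matches "home" (6 mm below where it was gripped). Releasing, then going to view the open square box.

Emit:
move_arm:
  motion:
    - {"dx": 0, "dy": 0, "dz": 0.01, "wx": 0, "wy": 0, "wz": 0, "jaw": 50}
    - {"dx": 0, "dy": 0, "dz": 0, "wx": 0, "wy": 0, "wz": 0, "jaw": 88}
    - {"dx": 0, "dy": 0, "dz": 0, "wx": 0, "wy": 0, "wz": 0, "jaw": 88}
    - {"dx": 0, "dy": 0, "dz": 0, "wx": 0, "wy": 0, "wz": 0, "jaw": 88}
    - {"dx": 0, "dy": 0, "dz": 0, "wx": 0, "wy": 0, "wz": 0, "jaw": 88}
    - {"dx": 0, "dy": 0, "dz": 0.3, "wx": 0, "wy": 0, "wz": 0, "jaw": 88}
    - {"dx": 0, "dy": 0, "dz": 0.8, "wx": 0, "wy": 0, "wz": 0, "jaw": 88}
    - {"dx": 0, "dy": 0, "dz": 1, "wx": 0, "wy": 0, "wz": 0.5, "jaw": 88}
    - {"dx": 0, "dy": 0, "dz": 1, "wx": 0, "wy": 0, "wz": 0.8, "jaw": 88}
    - {"dx": 0.2, "dy": 0.4, "dz": 1, "wx": 0, "wy": 0, "wz": 0.8, "jaw": 88}
    - {"dx": 0.3, "dy": 0.7, "dz": 0.5, "wx": 0, "wy": 0, "wz": 0.9, "jaw": 88}
    - {"dx": 0.3, "dy": 0.9, "dz": 0.4, "wx": 0, "wy": 0, "wz": 0.9, "jaw": 88}

```text
time_s: 19.48
eef_pos: [0.5507, -0.2645, 0.2018]
ee_rot: [[-0.038, 0.999, 0.003], [0.999, 0.038, -0.003], [-0.003, 0.003, -1.0]]
ft_force: [0.5, 0.0, -1.0]
opening: 0.0883
finger_force: 0.0
```

Emit:
move_arm:
  motion:
    - {"dx": 0.32, "dy": 0.98, "dz": 0, "wx": 0, "wy": 0, "wz": 0.9, "jaw": 88}
    - {"dx": 0.32, "dy": 0.98, "dz": 0, "wx": 0, "wy": 0, "wz": 0.9, "jaw": 88}
    - {"dx": 0.32, "dy": 0.98, "dz": 0, "wx": 0, "wy": 0, "wz": 0.9, "jaw": 88}
    - {"dx": 0.32, "dy": 0.98, "dz": 0, "wx": 0, "wy": 0, "wz": 0.9, "jaw": 88}
    - {"dx": 0.32, "dy": 0.98, "dz": 0, "wx": 0, "wy": 0, "wz": 0.9, "jaw": 88}
    - {"dx": 0.32, "dy": 0.98, "dz": 0, "wx": 0, "wy": 0, "wz": 0.9, "jaw": 88}
    - {"dx": 0.32, "dy": 0.98, "dz": 0, "wx": 0, "wy": 0, "wz": 0.9, "jaw": 88}
    - {"dx": 0.32, "dy": 0.98, "dz": 0, "wx": 0, "wy": 0, "wz": 0.9, "jaw": 88}
    - {"dx": 0.32, "dy": 0.98, "dz": 0, "wx": 0, "wy": 0, "wz": 0.9, "jaw": 88}
    - {"dx": 0.32, "dy": 0.98, "dz": 0, "wx": 0, "wy": 0, "wz": 0.6, "jaw": 88}
    - {"dx": 0.3, "dy": 0.98, "dz": 0, "wx": 0, "wy": 0, "wz": 0, "jaw": 88}
    - {"dx": 0, "dy": 0, "dz": 0, "wx": 0, "wy": 0, "wz": 0, "jaw": 88}

```text
time_s: 20.48
eef_pos: [0.6565, 0.0698, 0.1989]
ee_rot: [[-0.817, 0.576, 0.001], [0.576, 0.817, 0.005], [0.002, 0.005, -1.0]]
ft_force: [-1.2, 1.0, 0.7]
opening: 0.088
finger_force: 0.0
```

Emit:
move_arm:
  motion:
    - {"dx": 0, "dy": 0, "dz": 0, "wx": 0, "wy": 0, "wz": 0, "jaw": 88}
    - {"dx": 0, "dy": 0, "dz": 0, "wx": 0, "wy": 0, "wz": 0, "jaw": 88}

```text
time_s: 20.65
eef_pos: [0.6553, 0.0599, 0.1989]
ee_rot: [[-0.812, 0.584, 0.0], [0.584, 0.812, -0.001], [-0.001, -0.001, -1.0]]
ft_force: [0.8, -0.2, 0.1]
opening: 0.0876
finger_force: 0.0
```

```bash
python3 - <<'E'
from h import *
v=wsnap('w7')
q,s=fit([v],'square','box',[.622,.082,np.radians(40)],.04,grid=(.015,.8));show('box_sq',q,s)
o=v[0].copy();draw(o,v[1],'square',q,.04,(0,255,0));draw(o,v[1],'square',q,.04,(255,255,0),.007)
cv2.imwrite('pics/o4.png',o[0:270])
delta([.44,0,.1],50.1)
E
```

```text
box_sq [0.6214 0.0827] yaw 40.4 z [] score 0.983
TCP [0.6552 0.0591 0.1989] toolY 54.22 tilt [ 0.     -0.0014] d(units) [-7.17 -1.97 -3.3 ] wz(units) -0.69 [ 0.2 -0.2  0.3]
```

Square box open: (0.6214, 0.0827), yaw 40.4°, fit score 0.98. Now back to the square lid on the patch, with a quick measurement before gripping.

Emit:
move_arm:
  motion:
    - {"dx": -0.77, "dy": -0.35, "dz": -0.12, "wx": 0, "wy": 0, "wz": -0.08, "jaw": 88}
    - {"dx": -0.77, "dy": -0.35, "dz": -0.12, "wx": 0, "wy": 0, "wz": -0.08, "jaw": 88}
    - {"dx": -0.77, "dy": -0.35, "dz": -0.12, "wx": 0, "wy": 0, "wz": -0.08, "jaw": 88}
    - {"dx": -0.77, "dy": -0.35, "dz": -0.12, "wx": 0, "wy": 0, "wz": -0.08, "jaw": 88}
    - {"dx": -0.77, "dy": -0.35, "dz": -0.12, "wx": 0, "wy": 0, "wz": -0.08, "jaw": 88}
    - {"dx": -0.77, "dy": -0.35, "dz": -0.12, "wx": 0, "wy": 0, "wz": -0.08, "jaw": 88}
    - {"dx": -0.77, "dy": -0.35, "dz": -0.12, "wx": 0, "wy": 0, "wz": -0.08, "jaw": 88}
    - {"dx": -0.77, "dy": -0.35, "dz": -0.12, "wx": 0, "wy": 0, "wz": -0.08, "jaw": 88}
    - {"dx": 0, "dy": 0, "dz": 0, "wx": 0, "wy": 0, "wz": 0, "jaw": 88}
    - {"dx": 0, "dy": 0, "dz": 0, "wx": 0, "wy": 0, "wz": 0, "jaw": 88}
    - {"dx": 0, "dy": 0, "dz": 0, "wx": 0, "wy": 0, "wz": 0, "jaw": 88}

```text
time_s: 21.62
eef_pos: [0.4714, -0.0236, 0.1703]
ee_rot: [[-0.771, 0.637, 0.002], [0.637, 0.771, 0.0], [-0.001, 0.001, -1.0]]
ft_force: [0.1, -0.7, 0.0]
opening: 0.0883
finger_force: 0.0
```

```bash
python3 - <<'E'
from h import *
v=wsnap('w8')
q,s=fit([v],'square','lid',[.44,0,np.radians(50)],.018);show('lid_sq',q,s)
delta([*q[:2],.015],np.degrees(q[2]))
E
```

```text
lid_sq [0.4395 0.0008] yaw 50.2 z [] score 0.968
TCP [ 0.4718 -0.0232  0.1703] toolY 50.46 tilt [ 0.0018 -0.    ] d(units) [-1.08  0.8  -5.18] wz(units) -0.04 [ 0.9 -0.4 -1.2]
```

Emit:
move_arm:
  motion:
    - {"dx": -0.18, "dy": 0.13, "dz": -0.6, "wx": 0, "wy": 0, "wz": -0.04, "jaw": 88}
    - {"dx": -0.18, "dy": 0.13, "dz": -0.6, "wx": 0, "wy": 0, "wz": 0, "jaw": 88}
    - {"dx": -0.18, "dy": 0.13, "dz": -0.6, "wx": 0, "wy": 0, "wz": 0, "jaw": 88}
    - {"dx": -0.18, "dy": 0.13, "dz": -0.6, "wx": 0, "wy": 0, "wz": 0, "jaw": 88}
    - {"dx": -0.18, "dy": 0.13, "dz": -0.6, "wx": 0, "wy": 0, "wz": 0, "jaw": 88}
    - {"dx": -0.18, "dy": 0.13, "dz": -0.6, "wx": 0, "wy": 0, "wz": 0, "jaw": 88}
    - {"dx": 0, "dy": 0, "dz": -0.5, "wx": 0, "wy": 0, "wz": 0, "jaw": 88}
    - {"dx": 0, "dy": 0, "dz": -0.4, "wx": 0, "wy": 0, "wz": 0, "jaw": 88}
    - {"dx": 0, "dy": 0, "dz": -0.3, "wx": 0, "wy": 0, "wz": 0, "jaw": 88}
    - {"dx": 0, "dy": 0, "dz": -0.2, "wx": 0, "wy": 0, "wz": 0, "jaw": 88}
    - {"dx": 0, "dy": 0, "dz": 0, "wx": 0, "wy": 0, "wz": 0, "jaw": 88}
    - {"dx": 0, "dy": 0, "dz": 0, "wx": 0, "wy": 0, "wz": 0, "jaw": 88}

```text
time_s: 22.67
eef_pos: [0.4387, 0.0004, 0.0198]
ee_rot: [[-0.769, 0.639, 0.0], [0.639, 0.769, -0.0], [-0.0, 0.0, -1.0]]
ft_force: [0.5, 0.2, 0.2]
opening: 0.0881
finger_force: 0.0
```

```bash
python3 -c "
from h import *
delta([.4395,.0008,.0155],50.2)"
```

```text
TCP [4.387e-01 4.000e-04 1.980e-02] toolY 50.25 tilt [ 0.0002 -0.    ] d(units) [ 0.03  0.01 -0.14] wz(units) -0.01 [0.5 0.2 0.2]
```

Emit:
move_arm:
  motion:
    - {"dx": 0.03, "dy": 0.01, "dz": -0.13, "wx": 0, "wy": 0, "wz": 0, "jaw": 88}
    - {"dx": 0, "dy": 0, "dz": 0, "wx": 0, "wy": 0, "wz": 0, "jaw": 88}
    - {"dx": 0, "dy": 0, "dz": 0, "wx": 0, "wy": 0, "wz": 0, "jaw": 60}
    - {"dx": 0, "dy": 0, "dz": 0, "wx": 0, "wy": 0, "wz": 0, "jaw": 60}
    - {"dx": 0, "dy": 0, "dz": 0, "wx": 0, "wy": 0, "wz": 0, "jaw": 60}
    - {"dx": 0, "dy": 0, "dz": 0, "wx": 0, "wy": 0, "wz": 0, "jaw": 60}
    - {"dx": 0, "dy": 0, "dz": 0, "wx": 0, "wy": 0, "wz": 0, "jaw": 60}

```text
time_s: 23.25
eef_pos: [0.4393, 0.0008, 0.0161]
ee_rot: [[-0.769, 0.639, 0.0], [0.639, 0.769, 0.0], [-0.0, 0.0, -1.0]]
ft_force: [0.3, 0.0, 2.7]
opening: 0.0655
finger_force: 30.0
```

Emit:
move_arm:
  motion:
    - {"dx": 0, "dy": 0, "dz": 0.2, "wx": 0, "wy": 0, "wz": 0, "jaw": 60}
    - {"dx": 0, "dy": 0, "dz": 0.5, "wx": 0, "wy": 0, "wz": 0, "jaw": 60}
    - {"dx": 0, "dy": 0, "dz": 0.9, "wx": 0, "wy": 0, "wz": 0, "jaw": 60}
    - {"dx": 0, "dy": 0, "dz": 1, "wx": 0, "wy": 0, "wz": 0, "jaw": 60}
    - {"dx": 0.5, "dy": 0.2, "dz": 0.8, "wx": 0, "wy": 0, "wz": -0.2, "jaw": 60}
    - {"dx": 0.8, "dy": 0.36, "dz": 0.4, "wx": 0, "wy": 0, "wz": -0.24, "jaw": 60}
    - {"dx": 0.8, "dy": 0.36, "dz": 0, "wx": 0, "wy": 0, "wz": -0.24, "jaw": 60}
    - {"dx": 0.8, "dy": 0.36, "dz": 0, "wx": 0, "wy": 0, "wz": -0.24, "jaw": 60}
    - {"dx": 0.8, "dy": 0.36, "dz": 0, "wx": 0, "wy": 0, "wz": -0.24, "jaw": 60}
    - {"dx": 0.8, "dy": 0.36, "dz": 0, "wx": 0, "wy": 0, "wz": -0.24, "jaw": 60}
    - {"dx": 0.8, "dy": 0.36, "dz": 0, "wx": 0, "wy": 0, "wz": -0.24, "jaw": 60}
    - {"dx": 0.76, "dy": 0.36, "dz": 0, "wx": 0, "wy": 0, "wz": 0, "jaw": 60}

```text
time_s: 24.25
eef_pos: [0.6217, 0.0831, 0.1301]
ee_rot: [[-0.647, 0.762, -0.0], [0.762, 0.647, -0.0], [0.0, -0.0, -1.0]]
ft_force: [-0.0, 0.1, -0.4]
opening: 0.0656
finger_force: 30.0
```

Emit:
move_arm:
  motion:
    - {"dx": 0, "dy": 0, "dz": 0, "wx": 0, "wy": 0, "wz": 0, "jaw": 60}
    - {"dx": 0, "dy": 0, "dz": 0, "wx": 0, "wy": 0, "wz": 0, "jaw": 60}
    - {"dx": 0, "dy": 0, "dz": 0, "wx": 0, "wy": 0, "wz": 0, "jaw": 60}

```text
time_s: 24.5
eef_pos: [0.6199, 0.0817, 0.1297]
ee_rot: [[-0.648, 0.762, -0.001], [0.762, 0.648, -0.001], [0.0, -0.002, -1.0]]
ft_force: [-0.4, -0.4, -0.6]
opening: 0.0658
finger_force: 30.0
```

```bash
python3 -c "
from h import *
delta([.6214,.0827,.068],40.4)"
```

```text
TCP [0.6199 0.0817 0.1297] toolY 40.39 tilt [-0.0015 -0.0007] d(units) [ 0.05  0.03 -2.06] wz(units) 0.00 [-0.4 -0.4 -0.6]
```

Emit:
move_arm:
  motion:
    - {"dx": 0.02, "dy": 0.01, "dz": -0.5, "wx": 0, "wy": 0, "wz": 0, "jaw": 60}
    - {"dx": 0.01, "dy": 0, "dz": -0.7, "wx": 0, "wy": 0, "wz": 0, "jaw": 60}
    - {"dx": 0, "dy": 0, "dz": -0.5, "wx": 0, "wy": 0, "wz": 0, "jaw": 60}
    - {"dx": 0, "dy": 0, "dz": -0.4, "wx": 0, "wy": 0, "wz": 0, "jaw": 60}
    - {"dx": 0, "dy": 0, "dz": -0.2, "wx": 0, "wy": 0, "wz": 0, "jaw": 60}
    - {"dx": 0, "dy": 0, "dz": 0, "wx": 0, "wy": 0, "wz": 0, "jaw": 60}
    - {"dx": 0, "dy": 0, "dz": 0, "wx": 0, "wy": 0, "wz": 0, "jaw": 60}
    - {"dx": 0, "dy": 0, "dz": 0, "wx": 0, "wy": 0, "wz": 0, "jaw": 60}

```text
time_s: 25.17
eef_pos: [0.6224, 0.0825, 0.0618]
ee_rot: [[-0.648, 0.762, 0.001], [0.762, 0.648, 0.0], [-0.001, 0.001, -1.0]]
ft_force: [0.5, -0.5, -0.8]
opening: 0.0657
finger_force: 30.0
```

```bash
python3 -c "
from h import *
delta([.6214,.0827,.0505],40.4)"
```

```text
TCP [0.6224 0.0825 0.0618] toolY 40.40 tilt [0.0014 0.0001] d(units) [-0.03  0.01 -0.38] wz(units) 0.00 [ 0.5 -0.5 -0.8]
```

Emit:
move_arm:
  motion:
    - {"dx": -0.02, "dy": 0, "dz": -0.2, "wx": 0, "wy": 0, "wz": 0, "jaw": 60}
    - {"dx": 0, "dy": 0, "dz": -0.1, "wx": 0, "wy": 0, "wz": 0, "jaw": 60}
    - {"dx": 0, "dy": 0, "dz": -0.04, "wx": 0, "wy": 0, "wz": 0, "jaw": 60}
    - {"dx": 0, "dy": 0, "dz": 0, "wx": 0, "wy": 0, "wz": 0, "jaw": 60}
    - {"dx": 0, "dy": 0, "dz": 0, "wx": 0, "wy": 0, "wz": 0, "jaw": 60}

```text
time_s: 25.58
eef_pos: [0.6212, 0.0826, 0.0506]
ee_rot: [[-0.648, 0.761, -0.0], [0.761, 0.648, -0.0], [-0.0, -0.0, -1.0]]
ft_force: [0.2, -0.6, -1.0]
opening: 0.0656
finger_force: 30.0
```

Emit:
move_arm:
  motion:
    - {"dx": 0, "dy": 0, "dz": -0.02, "wx": 0, "wy": 0, "wz": 0, "jaw": 60}
    - {"dx": 0, "dy": 0, "dz": 0, "wx": 0, "wy": 0, "wz": 0, "jaw": 60}
    - {"dx": 0, "dy": 0, "dz": 0, "wx": 0, "wy": 0, "wz": 0, "jaw": 60}

```text
time_s: 25.83
eef_pos: [0.6214, 0.0826, 0.0502]
ee_rot: [[-0.648, 0.761, 0.0], [0.761, 0.648, -0.0], [-0.0, 0.0, -1.0]]
ft_force: [0.8, -0.5, -0.0]
opening: 0.0655
finger_force: 30.0
```

Emit:
move_arm:
  motion:
    - {"dx": 0, "dy": 0, "dz": -0.015, "wx": 0, "wy": 0, "wz": 0, "jaw": 60}
    - {"dx": 0, "dy": 0, "dz": 0, "wx": 0, "wy": 0, "wz": 0, "jaw": 60}
    - {"dx": 0, "dy": 0, "dz": 0, "wx": 0, "wy": 0, "wz": 0, "jaw": 60}

```text
time_s: 26.08
eef_pos: [0.6214, 0.0827, 0.0501]
ee_rot: [[-0.648, 0.761, 0.0], [0.761, 0.648, 0.0], [-0.0, 0.0, -1.0]]
ft_force: [-2.1, 0.5, 5.9]
opening: 0.0652
finger_force: 30.0
```

Emit:
move_arm:
  motion:
    - {"dx": 0, "dy": 0, "dz": -0.01, "wx": 0, "wy": 0, "wz": 0, "jaw": 60}
    - {"dx": 0, "dy": 0, "dz": 0, "wx": 0, "wy": 0, "wz": 0, "jaw": 60}
    - {"dx": 0, "dy": 0, "dz": 0, "wx": 0, "wy": 0, "wz": 0, "jaw": 60}

```text
time_s: 26.33
eef_pos: [0.6214, 0.0827, 0.0501]
ee_rot: [[-0.648, 0.761, 0.0], [0.761, 0.648, 0.0], [0.0, 0.0, -1.0]]
ft_force: [-2.9, -0.6, 8.0]
opening: 0.0656
finger_force: 30.0
```

Emit:
move_arm:
  motion:
    - {"dx": 0, "dy": 0, "dz": 0.01, "wx": 0, "wy": 0, "wz": 0, "jaw": 60}
    - {"dx": 0, "dy": 0, "dz": 0, "wx": 0, "wy": 0, "wz": 0, "jaw": 88}
    - {"dx": 0, "dy": 0, "dz": 0, "wx": 0, "wy": 0, "wz": 0, "jaw": 88}
    - {"dx": 0, "dy": 0, "dz": 0, "wx": 0, "wy": 0, "wz": 0, "jaw": 88}
    - {"dx": 0, "dy": 0, "dz": 0, "wx": 0, "wy": 0, "wz": 0, "jaw": 88}
    - {"dx": 0, "dy": 0, "dz": 0.3, "wx": 0, "wy": 0, "wz": 0, "jaw": 88}
    - {"dx": 0, "dy": 0, "dz": 0.7, "wx": 0, "wy": 0, "wz": 0, "jaw": 88}
    - {"dx": 0, "dy": 0, "dz": 1, "wx": 0, "wy": 0, "wz": 0, "jaw": 88}
    - {"dx": 0, "dy": 0, "dz": 1, "wx": 0, "wy": 0, "wz": 0, "jaw": 88}
    - {"dx": 0, "dy": -0.4, "dz": 1, "wx": 0, "wy": 0, "wz": 0, "jaw": 88}
    - {"dx": 0, "dy": -0.7, "dz": 0.7, "wx": 0, "wy": 0, "wz": 0, "jaw": 88}
    - {"dx": 0, "dy": -0.9, "dz": 0.3, "wx": 0, "wy": 0, "wz": 0, "jaw": 88}

```text
time_s: 27.33
eef_pos: [0.6231, 0.0243, 0.2038]
ee_rot: [[-0.651, 0.759, 0.006], [0.759, 0.651, 0.002], [-0.002, 0.005, -1.0]]
ft_force: [0.6, 0.3, -0.0]
opening: 0.088
finger_force: 0.0
```

Emit:
move_arm:
  motion:
    - {"dx": 0.04, "dy": -1, "dz": 0, "wx": 0, "wy": 0, "wz": 0, "jaw": 88}
    - {"dx": 0.04, "dy": -1, "dz": 0, "wx": 0, "wy": 0, "wz": 0, "jaw": 88}
    - {"dx": 0.04, "dy": -1, "dz": 0, "wx": 0, "wy": 0, "wz": 0, "jaw": 88}
    - {"dx": 0.04, "dy": -1, "dz": 0, "wx": 0, "wy": 0, "wz": 0, "jaw": 88}
    - {"dx": 0.04, "dy": -1, "dz": 0, "wx": 0, "wy": 0, "wz": 0, "jaw": 88}
    - {"dx": 0.04, "dy": -1, "dz": 0, "wx": 0, "wy": 0, "wz": 0, "jaw": 88}
    - {"dx": 0, "dy": 0, "dz": 0, "wx": 0, "wy": 0, "wz": 0, "jaw": 88}
    - {"dx": 0, "dy": 0, "dz": 0, "wx": 0, "wy": 0, "wz": 0, "jaw": 88}
    - {"dx": 0, "dy": 0, "dz": 0, "wx": 0, "wy": 0, "wz": 0, "jaw": 88}

```text
time_s: 28.08
eef_pos: [0.6285, -0.1566, 0.1998]
ee_rot: [[-0.648, 0.761, 0.0], [0.761, 0.648, 0.001], [0.001, 0.001, -1.0]]
ft_force: [0.7, 1.1, 0.1]
opening: 0.0883
finger_force: 0.0
```

```bash
python3 - <<'E'
from h import *
v=wsnap('w9')
q,s=fit([v],'round','lid',[.603,-.1262,0],.052);show('lid_rd',q,s)
o=v[0].copy();draw(o,v[1],'round',q,.052,(0,0,255))
for k,p,n in(('hex',[.5266,-.3229,np.radians(68.6)],'hex'),('square',[.6214,.0827,np.radians(40.4)],'sq')):
    u=proj(*v[1],np.array([[p[0],p[1],.052]]))[0];print(n,u.round())
    if 30<u[0]<610 and 20<u[1]<240:
        Q,S=fit([v],k,'lid',p,.052,grid=(.006,.12));show('check '+n,Q,S);draw(o,v[1],k,Q,.052,(0,0,255))
cv2.imwrite('pics/o5.png',o[0:270])
delta([*q[:2],.0505])
E
```

```text
lid_rd [ 0.6028 -0.1261] yaw -1.3 z [] score 0.999
hex [112. 250.]
sq [543. -84.]
TCP [ 0.6287 -0.1558  0.1997] toolY 40.50 tilt [0.0001 0.0011] d(units) [-0.86  0.99 -4.97] [0.  0.8 0.5]
```

View pics/o5.png

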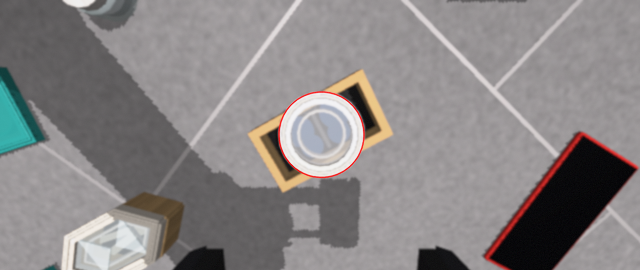

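The round lid at (322,134) fits on its edge; the hex lid is home on its box at lower left (112,245). Descending to grip the round lid.

Emit:
move_arm:
  motion:
    - {"dx": -0.15, "dy": 0.17, "dz": -0.6, "wx": 0, "wy": 0, "wz": 0, "jaw": 88}
    - {"dx": -0.15, "dy": 0.17, "dz": -0.6, "wx": 0, "wy": 0, "wz": 0, "jaw": 88}
    - {"dx": -0.15, "dy": 0.17, "dz": -0.6, "wx": 0, "wy": 0, "wz": 0, "jaw": 88}
    - {"dx": -0.15, "dy": 0.17, "dz": -0.6, "wx": 0, "wy": 0, "wz": 0, "jaw": 88}
    - {"dx": -0.15, "dy": 0.17, "dz": -0.6, "wx": 0, "wy": 0, "wz": 0, "jaw": 88}
    - {"dx": -0.11, "dy": 0.14, "dz": -0.6, "wx": 0, "wy": 0, "wz": 0, "jaw": 88}
    - {"dx": 0, "dy": 0, "dz": -0.6, "wx": 0, "wy": 0, "wz": 0, "jaw": 88}
    - {"dx": 0, "dy": 0, "dz": -0.4, "wx": 0, "wy": 0, "wz": 0, "jaw": 88}
    - {"dx": 0, "dy": 0, "dz": -0.25, "wx": 0, "wy": 0, "wz": 0, "jaw": 88}
    - {"dx": 0, "dy": 0, "dz": 0, "wx": 0, "wy": 0, "wz": 0, "jaw": 88}
    - {"dx": 0, "dy": 0, "dz": 0, "wx": 0, "wy": 0, "wz": 0, "jaw": 88}
    - {"dx": 0, "dy": 0, "dz": 0, "wx": 0, "wy": 0, "wz": 0, "jaw": 88}

```text
time_s: 29.13
eef_pos: [0.6035, -0.1278, 0.0551]
ee_rot: [[-0.648, 0.761, 0.002], [0.761, 0.648, -0.0], [-0.001, 0.001, -1.0]]
ft_force: [-0.5, 0.5, -0.6]
opening: 0.0883
finger_force: 0.0
```

```bash
python3 -c "
from h import *
delta([.6028,-.1261,.0505])"
```

```text
TCP [ 0.6035 -0.1278  0.0551] toolY 40.42 tilt [ 0.0016 -0.0003] d(units) [-0.02  0.06 -0.15] [-0.5  0.5 -0.6]
```

Emit:
move_arm:
  motion:
    - {"dx": -0.02, "dy": 0.05, "dz": -0.15, "wx": 0, "wy": 0, "wz": 0, "jaw": 88}
    - {"dx": 0, "dy": 0, "dz": 0, "wx": 0, "wy": 0, "wz": 0, "jaw": 88}
    - {"dx": 0, "dy": 0, "dz": 0, "wx": 0, "wy": 0, "wz": 0, "jaw": 60}
    - {"dx": 0, "dy": 0, "dz": 0, "wx": 0, "wy": 0, "wz": 0, "jaw": 60}
    - {"dx": 0, "dy": 0, "dz": 0, "wx": 0, "wy": 0, "wz": 0, "jaw": 60}
    - {"dx": 0, "dy": 0, "dz": 0, "wx": 0, "wy": 0, "wz": 0, "jaw": 60}
    - {"dx": 0, "dy": 0, "dz": 0, "wx": 0, "wy": 0, "wz": 0, "jaw": 60}

```text
time_s: 29.72
eef_pos: [0.6022, -0.1262, 0.0498]
ee_rot: [[-0.648, 0.761, 0.0], [0.761, 0.648, -0.0], [-0.0, 0.0, -1.0]]
ft_force: [0.5, 0.1, 0.7]
opening: 0.0671
finger_force: 30.0
```

Emit:
move_arm:
  motion:
    - {"dx": 0, "dy": 0, "dz": 0.2, "wx": 0, "wy": 0, "wz": 0, "jaw": 60}
    - {"dx": 0, "dy": 0, "dz": 0.5, "wx": 0, "wy": 0, "wz": 0, "jaw": 60}
    - {"dx": 0, "dy": 0, "dz": 0.9, "wx": 0, "wy": 0, "wz": 0, "jaw": 60}
    - {"dx": 0, "dy": 0, "dz": 1, "wx": 0, "wy": 0, "wz": 0, "jaw": 60}
    - {"dx": -0.3, "dy": 0.2, "dz": 0.6, "wx": 0, "wy": 0, "wz": 0, "jaw": 60}
    - {"dx": -0.7, "dy": 0.5, "dz": 0.2, "wx": 0, "wy": 0, "wz": 0, "jaw": 60}
    - {"dx": -0.8, "dy": 0.6, "dz": 0, "wx": 0, "wy": 0, "wz": 0, "jaw": 60}
    - {"dx": -0.8, "dy": 0.7, "dz": 0, "wx": 0, "wy": 0, "wz": 0, "jaw": 60}
    - {"dx": -0.8, "dy": 0.7, "dz": 0, "wx": 0, "wy": 0, "wz": 0, "jaw": 60}
    - {"dx": -0.8, "dy": 0.7, "dz": 0, "wx": 0, "wy": 0, "wz": 0, "jaw": 60}
    - {"dx": -0.7, "dy": 0.5, "dz": 0, "wx": 0, "wy": 0, "wz": 0, "jaw": 60}
    - {"dx": -0.5, "dy": 0.3, "dz": -0.4, "wx": 0, "wy": 0, "wz": 0, "jaw": 60}

```text
time_s: 30.72
eef_pos: [0.4391, 0.0017, 0.141]
ee_rot: [[-0.65, 0.76, 0.002], [0.76, 0.65, 0.002], [-0.0, 0.003, -1.0]]
ft_force: [0.4, 0.9, -1.6]
opening: 0.067
finger_force: 30.0
```

Emit:
move_arm:
  motion:
    - {"dx": 0, "dy": 0, "dz": -0.8, "wx": 0, "wy": 0, "wz": 0, "jaw": 60}
    - {"dx": 0, "dy": 0, "dz": -0.8, "wx": 0, "wy": 0, "wz": 0, "jaw": 60}
    - {"dx": 0, "dy": 0, "dz": -0.7, "wx": 0, "wy": 0, "wz": 0, "jaw": 60}
    - {"dx": 0, "dy": 0, "dz": -0.4, "wx": 0, "wy": 0, "wz": 0, "jaw": 60}
    - {"dx": 0, "dy": 0, "dz": -0.2, "wx": 0, "wy": 0, "wz": 0, "jaw": 60}
    - {"dx": 0, "dy": 0, "dz": 0, "wx": 0, "wy": 0, "wz": 0, "jaw": 60}
    - {"dx": 0, "dy": 0, "dz": 0, "wx": 0, "wy": 0, "wz": 0, "jaw": 60}
    - {"dx": 0, "dy": 0, "dz": 0, "wx": 0, "wy": 0, "wz": 0, "jaw": 60}

```text
time_s: 31.38
eef_pos: [0.4407, -0.0002, 0.0535]
ee_rot: [[-0.648, 0.762, 0.001], [0.762, 0.648, 0.0], [-0.001, 0.001, -1.0]]
ft_force: [0.4, 0.6, -0.6]
opening: 0.0674
finger_force: 30.0
```

Emit:
move_arm:
  motion:
    - {"dx": 0, "dy": 0, "dz": -0.4, "wx": 0, "wy": 0, "wz": 0, "jaw": 60}
    - {"dx": 0, "dy": 0, "dz": -0.4, "wx": 0, "wy": 0, "wz": 0, "jaw": 60}
    - {"dx": 0, "dy": 0, "dz": -0.2, "wx": 0, "wy": 0, "wz": 0, "jaw": 60}
    - {"dx": 0, "dy": 0, "dz": -0.1, "wx": 0, "wy": 0, "wz": 0, "jaw": 60}
    - {"dx": 0, "dy": 0, "dz": -0.05, "wx": 0, "wy": 0, "wz": 0, "jaw": 60}
    - {"dx": 0, "dy": 0, "dz": 0, "wx": 0, "wy": 0, "wz": 0, "jaw": 60}
    - {"dx": 0, "dy": 0, "dz": 0, "wx": 0, "wy": 0, "wz": 0, "jaw": 60}
    - {"dx": 0, "dy": 0, "dz": 0, "wx": 0, "wy": 0, "wz": 0, "jaw": 60}

```text
time_s: 32.05
eef_pos: [0.4404, -0.0001, 0.0185]
ee_rot: [[-0.648, 0.761, 0.001], [0.761, 0.648, 0.0], [-0.0, 0.001, -1.0]]
ft_force: [-0.1, -0.1, -1.6]
opening: 0.0674
finger_force: 30.0
```

Emit:
move_arm:
  motion:
    - {"dx": 0, "dy": 0, "dz": -0.05, "wx": 0, "wy": 0, "wz": 0, "jaw": 60}
    - {"dx": 0, "dy": 0, "dz": -0.02, "wx": 0, "wy": 0, "wz": 0, "jaw": 60}
    - {"dx": 0, "dy": 0, "dz": 0, "wx": 0, "wy": 0, "wz": 0, "jaw": 60}
    - {"dx": 0, "dy": 0, "dz": 0, "wx": 0, "wy": 0, "wz": 0, "jaw": 60}

```text
time_s: 32.38
eef_pos: [0.44, -0.0001, 0.016]
ee_rot: [[-0.648, 0.761, -0.0], [0.761, 0.648, 0.0], [0.0, -0.0, -1.0]]
ft_force: [-0.1, -0.6, -1.0]
opening: 0.0667
finger_force: 30.0
```

Emit:
move_arm:
  motion:
    - {"dx": 0, "dy": 0, "dz": -0.015, "wx": 0, "wy": 0, "wz": 0, "jaw": 60}
    - {"dx": 0, "dy": 0, "dz": 0, "wx": 0, "wy": 0, "wz": 0, "jaw": 60}
    - {"dx": 0, "dy": 0, "dz": 0, "wx": 0, "wy": 0, "wz": 0, "jaw": 60}

```text
time_s: 32.63
eef_pos: [0.4401, -0.0002, 0.0157]
ee_rot: [[-0.648, 0.761, 0.0], [0.761, 0.648, 0.0], [0.0, 0.0, -1.0]]
ft_force: [-0.9, -0.2, 4.0]
opening: 0.0671
finger_force: 30.0
```

Emit:
move_arm:
  motion:
    - {"dx": 0, "dy": 0, "dz": 0.01, "wx": 0, "wy": 0, "wz": 0, "jaw": 60}
    - {"dx": 0, "dy": 0, "dz": 0, "wx": 0, "wy": 0, "wz": 0, "jaw": 88}
    - {"dx": 0, "dy": 0, "dz": 0, "wx": 0, "wy": 0, "wz": 0, "jaw": 88}
    - {"dx": 0, "dy": 0, "dz": 0, "wx": 0, "wy": 0, "wz": 0, "jaw": 88}
    - {"dx": 0, "dy": 0, "dz": 0, "wx": 0, "wy": 0, "wz": 0, "jaw": 88}
    - {"dx": 0, "dy": 0, "dz": 0.3, "wx": 0, "wy": 0, "wz": 0, "jaw": 88}
    - {"dx": 0, "dy": 0, "dz": 0.7, "wx": 0, "wy": 0, "wz": 0, "jaw": 88}
    - {"dx": 0, "dy": 0, "dz": 1, "wx": 0, "wy": 0, "wz": 0, "jaw": 88}
    - {"dx": 0, "dy": 0, "dz": 1, "wx": 0, "wy": 0, "wz": 0, "jaw": 88}
    - {"dx": 0.4, "dy": -0.3, "dz": 1, "wx": 0, "wy": 0, "wz": 0, "jaw": 88}
    - {"dx": 0.7, "dy": -0.6, "dz": 0.9, "wx": 0, "wy": 0, "wz": 0, "jaw": 88}
    - {"dx": 0.8, "dy": -0.7, "dz": 0.6, "wx": 0, "wy": 0, "wz": 0, "jaw": 88}

```text
time_s: 33.63
eef_pos: [0.4976, -0.0477, 0.1842]
ee_rot: [[-0.65, 0.76, 0.002], [0.76, 0.65, 0.001], [-0.0, 0.002, -1.0]]
ft_force: [2.1, -0.2, -1.3]
opening: 0.0877
finger_force: 0.0
```

Emit:
move_arm:
  motion:
    - {"dx": 0.9, "dy": -0.75, "dz": 0.4, "wx": 0, "wy": 0, "wz": 0, "jaw": 88}
    - {"dx": 0.9, "dy": -0.75, "dz": 0.2, "wx": 0, "wy": 0, "wz": 0, "jaw": 88}
    - {"dx": 0.9, "dy": -0.75, "dz": 0, "wx": 0, "wy": 0, "wz": 0, "jaw": 88}
    - {"dx": 0.9, "dy": -0.75, "dz": 0, "wx": 0, "wy": 0, "wz": 0, "jaw": 88}
    - {"dx": 0.7, "dy": -0.6, "dz": 0, "wx": 0, "wy": 0, "wz": 0, "jaw": 88}
    - {"dx": 0, "dy": 0, "dz": 0, "wx": 0, "wy": 0, "wz": 0, "jaw": 88}
    - {"dx": 0, "dy": 0, "dz": 0, "wx": 0, "wy": 0, "wz": 0, "jaw": 88}
    - {"dx": 0, "dy": 0, "dz": 0, "wx": 0, "wy": 0, "wz": 0, "jaw": 88}

```text
time_s: 34.3
eef_pos: [0.6251, -0.1554, 0.1988]
ee_rot: [[-0.648, 0.761, -0.001], [0.761, 0.648, 0.001], [0.001, -0.001, -1.0]]
ft_force: [-1.6, 0.0, -0.3]
opening: 0.0883
finger_force: 0.0
```

```bash
python3 - <<'E'
from h import *
v=wsnap('w10')
q,s=fit([v],'oblong','box',[.6021,-.1264,np.radians(68.9)],.04);show('box_obl',q,s)
delta([.5161+.04*np.cos(np.radians(-20.7)),.3224+.04*np.sin(np.radians(-20.7)),.2],159.3-90)
E
```

```text
box_obl [ 0.6021 -0.1263] yaw 68.9 z [] score 0.989
TCP [ 0.625  -0.1548  0.1989] toolY 40.46 tilt [-0.0011  0.0011] d(units) [-2.38 15.44  0.04] wz(units) 4.81 [ 0.   1.  -0.2]
```

Emit:
move_arm:
  motion:
    - {"dx": -0.15, "dy": 0.97, "dz": 0, "wx": 0, "wy": 0, "wz": 0.4, "jaw": 88}
    - {"dx": -0.15, "dy": 0.97, "dz": 0, "wx": 0, "wy": 0, "wz": 0.4, "jaw": 88}
    - {"dx": -0.15, "dy": 0.97, "dz": 0, "wx": 0, "wy": 0, "wz": 0.4, "jaw": 88}
    - {"dx": -0.15, "dy": 0.97, "dz": 0, "wx": 0, "wy": 0, "wz": 0.4, "jaw": 88}
    - {"dx": -0.15, "dy": 0.97, "dz": 0, "wx": 0, "wy": 0, "wz": 0.4, "jaw": 88}
    - {"dx": -0.15, "dy": 0.97, "dz": 0, "wx": 0, "wy": 0, "wz": 0.4, "jaw": 88}
    - {"dx": -0.15, "dy": 0.97, "dz": 0, "wx": 0, "wy": 0, "wz": 0.4, "jaw": 88}
    - {"dx": -0.15, "dy": 0.97, "dz": 0, "wx": 0, "wy": 0, "wz": 0.4, "jaw": 88}
    - {"dx": -0.15, "dy": 0.97, "dz": 0, "wx": 0, "wy": 0, "wz": 0.4, "jaw": 88}
    - {"dx": -0.15, "dy": 0.97, "dz": 0, "wx": 0, "wy": 0, "wz": 0.4, "jaw": 88}
    - {"dx": -0.15, "dy": 0.97, "dz": 0, "wx": 0, "wy": 0, "wz": 0.4, "jaw": 88}
    - {"dx": -0.15, "dy": 0.97, "dz": 0, "wx": 0, "wy": 0, "wz": 0.4, "jaw": 88}

```text
time_s: 35.35
eef_pos: [0.5701, 0.1953, 0.1993]
ee_rot: [[-0.936, 0.351, -0.001], [0.351, 0.936, 0.0], [0.001, 0.0, -1.0]]
ft_force: [1.4, -1.0, -0.4]
opening: 0.0882
finger_force: 0.0
```

Emit:
move_arm:
  motion:
    - {"dx": -0.15, "dy": 0.97, "dz": 0, "wx": 0, "wy": 0, "wz": 0, "jaw": 88}
    - {"dx": -0.15, "dy": 0.97, "dz": 0, "wx": 0, "wy": 0, "wz": 0, "jaw": 88}
    - {"dx": -0.15, "dy": 0.97, "dz": 0, "wx": 0, "wy": 0, "wz": 0, "jaw": 88}
    - {"dx": -0.13, "dy": 0.9, "dz": 0, "wx": 0, "wy": 0, "wz": 0, "jaw": 88}
    - {"dx": 0, "dy": 0, "dz": 0, "wx": 0, "wy": 0, "wz": 0, "jaw": 88}
    - {"dx": 0, "dy": 0, "dz": 0, "wx": 0, "wy": 0, "wz": 0, "jaw": 88}
    - {"dx": 0, "dy": 0, "dz": 0, "wx": 0, "wy": 0, "wz": 0, "jaw": 88}
    - {"dx": 0, "dy": 0, "dz": 0, "wx": 0, "wy": 0, "wz": 0, "jaw": 88}

```text
time_s: 36.02
eef_pos: [0.5546, 0.3057, 0.1991]
ee_rot: [[-0.934, 0.356, 0.0], [0.356, 0.934, -0.001], [-0.0, -0.001, -1.0]]
ft_force: [-0.4, 0.2, 0.4]
opening: 0.088
finger_force: 0.0
```

```bash
python3 - <<'E'
from h import *
v=wsnap('w11');w2=wload('w2')
q,s=fit([v],'oblong','lid',[.5161,.3224,np.radians(159.3)],.058);show('lid_obl',q,s)
q2,s=fit([v,w2],'oblong','lid',q,.058,fitz=True,grid=(.003,.06));show('lid_obl 2 views',q2,s)
delta([*q[:2],.0555],np.degrees(q[2])-90)
E
```

```text
lid_obl [0.5153 0.3214] yaw 158.8 z [] score 0.797
lid_obl 2 views [0.5157 0.3214] yaw 159.1 z [0.0594] score 0.891
TCP [0.5548 0.3057 0.1991] toolY 69.10 tilt [ 0.0002 -0.0007] d(units) [-1.32  0.53 -4.79] wz(units) -0.05 [-0.1 -0.   0.4]
```

Oblong lid: (0.5155, 0.3214), yaw 159°, with a stereo top height of 59 mm. Descending.

Emit:
move_arm:
  motion:
    - {"dx": -0.22, "dy": 0.09, "dz": -0.6, "wx": 0, "wy": 0, "wz": 0, "jaw": 88}
    - {"dx": -0.22, "dy": 0.09, "dz": -0.6, "wx": 0, "wy": 0, "wz": 0, "jaw": 88}
    - {"dx": -0.22, "dy": 0.09, "dz": -0.6, "wx": 0, "wy": 0, "wz": 0, "jaw": 88}
    - {"dx": -0.22, "dy": 0.09, "dz": -0.6, "wx": 0, "wy": 0, "wz": 0, "jaw": 88}
    - {"dx": -0.22, "dy": 0.09, "dz": -0.6, "wx": 0, "wy": 0, "wz": 0, "jaw": 88}
    - {"dx": -0.2, "dy": 0.08, "dz": -0.6, "wx": 0, "wy": 0, "wz": 0, "jaw": 88}
    - {"dx": 0, "dy": 0, "dz": -0.5, "wx": 0, "wy": 0, "wz": 0, "jaw": 88}
    - {"dx": 0, "dy": 0, "dz": -0.4, "wx": 0, "wy": 0, "wz": 0, "jaw": 88}
    - {"dx": 0, "dy": 0, "dz": -0.2, "wx": 0, "wy": 0, "wz": 0, "jaw": 88}
    - {"dx": 0, "dy": 0, "dz": 0, "wx": 0, "wy": 0, "wz": 0, "jaw": 88}
    - {"dx": 0, "dy": 0, "dz": 0, "wx": 0, "wy": 0, "wz": 0, "jaw": 88}
    - {"dx": 0, "dy": 0, "dz": 0, "wx": 0, "wy": 0, "wz": 0, "jaw": 88}

```text
time_s: 37.07
eef_pos: [0.5166, 0.3232, 0.0588]
ee_rot: [[-0.935, 0.356, 0.001], [0.356, 0.935, 0.001], [-0.001, 0.001, -1.0]]
ft_force: [0.6, 0.2, 0.8]
opening: 0.0879
finger_force: 0.0
```

```bash
python3 -c "
from h import *
delta([.5155,.3214,.055],69.1)"
```

```text
TCP [0.5166 0.3232 0.0588] toolY 69.17 tilt [0.0015 0.0008] d(units) [-0.04 -0.06 -0.13] wz(units) -0.01 [0.6 0.2 0.8]
```

Emit:
move_arm:
  motion:
    - {"dx": -0.02, "dy": -0.05, "dz": -0.12, "wx": 0, "wy": 0, "wz": 0, "jaw": 88}
    - {"dx": 0, "dy": 0, "dz": 0, "wx": 0, "wy": 0, "wz": 0, "jaw": 88}
    - {"dx": 0, "dy": 0, "dz": 0, "wx": 0, "wy": 0, "wz": 0, "jaw": 50}
    - {"dx": 0, "dy": 0, "dz": 0, "wx": 0, "wy": 0, "wz": 0, "jaw": 50}
    - {"dx": 0, "dy": 0, "dz": 0, "wx": 0, "wy": 0, "wz": 0, "jaw": 50}
    - {"dx": 0, "dy": 0, "dz": 0, "wx": 0, "wy": 0, "wz": 0, "jaw": 50}
    - {"dx": 0, "dy": 0, "dz": 0, "wx": 0, "wy": 0, "wz": 0, "jaw": 50}
    - {"dx": 0, "dy": 0, "dz": 0, "wx": 0, "wy": 0, "wz": 0, "jaw": 50}

```text
time_s: 37.73
eef_pos: [0.5151, 0.3218, 0.0543]
ee_rot: [[-0.935, 0.355, 0.0], [0.355, 0.935, 0.0], [-0.0, 0.0, -1.0]]
ft_force: [-0.3, 0.3, 0.8]
opening: 0.0578
finger_force: 30.0
```

Emit:
move_arm:
  motion:
    - {"dx": 0, "dy": 0, "dz": 0.2, "wx": 0, "wy": 0, "wz": 0, "jaw": 50}
    - {"dx": 0, "dy": 0, "dz": 0.5, "wx": 0, "wy": 0, "wz": 0, "jaw": 50}
    - {"dx": 0, "dy": 0, "dz": 0.9, "wx": 0, "wy": 0, "wz": 0, "jaw": 50}
    - {"dx": 0, "dy": 0, "dz": 1, "wx": 0, "wy": 0, "wz": 0, "jaw": 50}
    - {"dx": 0, "dy": 0, "dz": 0.5, "wx": 0, "wy": 0, "wz": 0, "jaw": 50}
    - {"dx": 0, "dy": 0, "dz": 0, "wx": 0, "wy": 0, "wz": 0, "jaw": 50}
    - {"dx": 0, "dy": 0, "dz": 0, "wx": 0, "wy": 0, "wz": 0, "jaw": 50}

```text
time_s: 38.32
eef_pos: [0.5153, 0.322, 0.148]
ee_rot: [[-0.935, 0.355, 0.001], [0.355, 0.935, 0.001], [-0.001, 0.001, -1.0]]
ft_force: [-0.6, 0.4, -0.6]
opening: 0.0574
finger_force: 30.0
```

```bash
python3 -c "
from h import *
delta([.6021,-.1263,.15],-21.1)"
```

```text
TCP [0.5153 0.322  0.148 ] toolY 69.22 tilt [0.0012 0.001 ] d(units) [  2.89 -14.94   0.07] wz(units) 14.95 [-0.6  0.4 -0.6]
```

Emit:
move_arm:
  motion:
    - {"dx": 0.14, "dy": -0.75, "dz": 0, "wx": 0, "wy": 0, "wz": -0.75, "jaw": 50}
    - {"dx": 0.14, "dy": -0.75, "dz": 0, "wx": 0, "wy": 0, "wz": -0.75, "jaw": 50}
    - {"dx": 0.14, "dy": -0.75, "dz": 0, "wx": 0, "wy": 0, "wz": -0.75, "jaw": 50}
    - {"dx": 0.14, "dy": -0.75, "dz": 0, "wx": 0, "wy": 0, "wz": -0.75, "jaw": 50}
    - {"dx": 0.14, "dy": -0.75, "dz": 0, "wx": 0, "wy": 0, "wz": -0.75, "jaw": 50}
    - {"dx": 0.14, "dy": -0.75, "dz": 0, "wx": 0, "wy": 0, "wz": -0.75, "jaw": 50}
    - {"dx": 0.14, "dy": -0.75, "dz": 0, "wx": 0, "wy": 0, "wz": -0.75, "jaw": 50}
    - {"dx": 0.14, "dy": -0.75, "dz": 0, "wx": 0, "wy": 0, "wz": -0.75, "jaw": 50}
    - {"dx": 0.14, "dy": -0.75, "dz": 0, "wx": 0, "wy": 0, "wz": -0.75, "jaw": 50}
    - {"dx": 0.14, "dy": -0.75, "dz": 0, "wx": 0, "wy": 0, "wz": -0.75, "jaw": 50}
    - {"dx": 0.14, "dy": -0.75, "dz": 0, "wx": 0, "wy": 0, "wz": -0.75, "jaw": 50}
    - {"dx": 0.14, "dy": -0.75, "dz": 0, "wx": 0, "wy": 0, "wz": -0.75, "jaw": 50}

```text
time_s: 39.32
eef_pos: [0.5655, 0.0497, 0.1469]
ee_rot: [[-0.256, 0.967, -0.0], [0.967, 0.256, -0.0], [-0.0, -0.0, -1.0]]
ft_force: [-0.4, 0.2, -0.9]
opening: 0.057
finger_force: 30.0
```

Emit:
move_arm:
  motion:
    - {"dx": 0.15, "dy": -0.75, "dz": 0, "wx": 0, "wy": 0, "wz": -0.76, "jaw": 50}
    - {"dx": 0.15, "dy": -0.75, "dz": 0, "wx": 0, "wy": 0, "wz": -0.76, "jaw": 50}
    - {"dx": 0.15, "dy": -0.75, "dz": 0, "wx": 0, "wy": 0, "wz": -0.76, "jaw": 50}
    - {"dx": 0.15, "dy": -0.75, "dz": 0, "wx": 0, "wy": 0, "wz": -0.76, "jaw": 50}
    - {"dx": 0.15, "dy": -0.75, "dz": 0, "wx": 0, "wy": 0, "wz": -0.76, "jaw": 50}
    - {"dx": 0.15, "dy": -0.75, "dz": 0, "wx": 0, "wy": 0, "wz": -0.76, "jaw": 50}
    - {"dx": 0.15, "dy": -0.75, "dz": 0, "wx": 0, "wy": 0, "wz": -0.76, "jaw": 50}
    - {"dx": 0.15, "dy": -0.68, "dz": 0, "wx": 0, "wy": 0, "wz": -0.73, "jaw": 50}
    - {"dx": 0, "dy": 0, "dz": 0, "wx": 0, "wy": 0, "wz": 0, "jaw": 50}
    - {"dx": 0, "dy": 0, "dz": 0, "wx": 0, "wy": 0, "wz": 0, "jaw": 50}
    - {"dx": 0, "dy": 0, "dz": 0, "wx": 0, "wy": 0, "wz": 0, "jaw": 50}

```text
time_s: 40.23
eef_pos: [0.6011, -0.1257, 0.1467]
ee_rot: [[0.36, 0.933, -0.001], [0.933, -0.36, 0.001], [0.0, -0.001, -1.0]]
ft_force: [-0.2, 0.2, -0.9]
opening: 0.0576
finger_force: 30.0
```

```bash
python3 -c "
from h import *
delta([.6021,-.1263,.06],-21.1)"
```

```text
TCP [ 0.6011 -0.1257  0.1467] toolY -21.08 tilt [-0.0009  0.0008] d(units) [ 0.03 -0.02 -2.89] wz(units) -0.00 [-0.2  0.2 -0.9]
```

Emit:
move_arm:
  motion:
    - {"dx": 0.02, "dy": -0.02, "dz": -0.5, "wx": 0, "wy": 0, "wz": 0, "jaw": 50}
    - {"dx": 0, "dy": 0, "dz": -0.8, "wx": 0, "wy": 0, "wz": 0, "jaw": 50}
    - {"dx": 0, "dy": 0, "dz": -0.8, "wx": 0, "wy": 0, "wz": 0, "jaw": 50}
    - {"dx": 0, "dy": 0, "dz": -0.5, "wx": 0, "wy": 0, "wz": 0, "jaw": 50}
    - {"dx": 0, "dy": 0, "dz": -0.3, "wx": 0, "wy": 0, "wz": 0, "jaw": 50}
    - {"dx": 0, "dy": 0, "dz": 0, "wx": 0, "wy": 0, "wz": 0, "jaw": 50}
    - {"dx": 0, "dy": 0, "dz": 0, "wx": 0, "wy": 0, "wz": 0, "jaw": 50}
    - {"dx": 0, "dy": 0, "dz": 0, "wx": 0, "wy": 0, "wz": 0, "jaw": 50}
    - {"dx": 0, "dy": 0, "dz": 0, "wx": 0, "wy": 0, "wz": 0, "jaw": 50}

```text
time_s: 40.98
eef_pos: [0.6029, -0.127, 0.0615]
ee_rot: [[0.36, 0.933, 0.002], [0.933, -0.36, -0.0], [0.0, 0.002, -1.0]]
ft_force: [0.5, -0.3, -0.9]
opening: 0.0575
finger_force: 30.0
```

```bash
python3 -c "
from h import *
delta([.6021,-.1263,.0495],-21.1)"
```

```text
TCP [ 0.6029 -0.127   0.0615] toolY -21.09 tilt [ 0.0021 -0.0004] d(units) [-0.03  0.02 -0.4 ] wz(units) -0.00 [ 0.5 -0.3 -0.9]
```

Emit:
move_arm:
  motion:
    - {"dx": -0.02, "dy": 0.02, "dz": -0.2, "wx": 0, "wy": 0, "wz": 0, "jaw": 50}
    - {"dx": 0, "dy": 0, "dz": -0.1, "wx": 0, "wy": 0, "wz": 0, "jaw": 50}
    - {"dx": 0, "dy": 0, "dz": -0.06, "wx": 0, "wy": 0, "wz": 0, "jaw": 50}
    - {"dx": 0, "dy": 0, "dz": -0.02, "wx": 0, "wy": 0, "wz": 0, "jaw": 50}
    - {"dx": 0, "dy": 0, "dz": 0, "wx": 0, "wy": 0, "wz": 0, "jaw": 50}
    - {"dx": 0, "dy": 0, "dz": 0, "wx": 0, "wy": 0, "wz": 0, "jaw": 50}

```text
time_s: 41.48
eef_pos: [0.6015, -0.1262, 0.0489]
ee_rot: [[0.36, 0.933, 0.0], [0.933, -0.36, -0.0], [-0.0, 0.0, -1.0]]
ft_force: [0.3, -0.3, -1.1]
opening: 0.0578
finger_force: 30.0
```

Emit:
move_arm:
  motion:
    - {"dx": 0, "dy": 0, "dz": -0.015, "wx": 0, "wy": 0, "wz": 0, "jaw": 50}
    - {"dx": 0, "dy": 0, "dz": 0, "wx": 0, "wy": 0, "wz": 0, "jaw": 50}
    - {"dx": 0, "dy": 0, "dz": 0, "wx": 0, "wy": 0, "wz": 0, "jaw": 50}

```text
time_s: 41.73
eef_pos: [0.6016, -0.1263, 0.0486]
ee_rot: [[0.36, 0.933, 0.0], [0.933, -0.36, -0.0], [-0.0, 0.0, -1.0]]
ft_force: [-0.2, -0.3, 0.2]
opening: 0.0575
finger_force: 30.3
```

Emit:
move_arm:
  motion:
    - {"dx": 0.01, "dy": 0, "dz": -0.012, "wx": 0, "wy": 0, "wz": 0, "jaw": 50}
    - {"dx": 0, "dy": 0, "dz": 0, "wx": 0, "wy": 0, "wz": 0, "jaw": 50}
    - {"dx": 0, "dy": 0, "dz": 0, "wx": 0, "wy": 0, "wz": 0, "jaw": 50}

```text
time_s: 41.98
eef_pos: [0.6017, -0.1263, 0.0484]
ee_rot: [[0.36, 0.933, 0.0], [0.933, -0.36, 0.0], [0.0, -0.0, -1.0]]
ft_force: [-1.6, 0.8, 5.1]
opening: 0.0578
finger_force: 33.7
```

Emit:
move_arm:
  motion:
    - {"dx": 0, "dy": 0, "dz": -0.01, "wx": 0, "wy": 0, "wz": 0, "jaw": 50}
    - {"dx": 0, "dy": 0, "dz": 0, "wx": 0, "wy": 0, "wz": 0, "jaw": 50}
    - {"dx": 0, "dy": 0, "dz": 0, "wx": 0, "wy": 0, "wz": 0, "jaw": 50}

```text
time_s: 42.23
eef_pos: [0.6017, -0.1263, 0.0483]
ee_rot: [[0.36, 0.933, 0.0], [0.933, -0.36, 0.0], [0.0, -0.0, -1.0]]
ft_force: [-3.5, 1.0, 8.4]
opening: 0.0573
finger_force: 34.1
```

Emit:
move_arm:
  motion:
    - {"dx": 0, "dy": 0, "dz": 0.01, "wx": 0, "wy": 0, "wz": 0, "jaw": 50}
    - {"dx": 0, "dy": 0, "dz": 0, "wx": 0, "wy": 0, "wz": 0, "jaw": 88}
    - {"dx": 0, "dy": 0, "dz": 0, "wx": 0, "wy": 0, "wz": 0, "jaw": 88}
    - {"dx": 0, "dy": 0, "dz": 0, "wx": 0, "wy": 0, "wz": 0, "jaw": 88}
    - {"dx": 0, "dy": 0, "dz": 0, "wx": 0, "wy": 0, "wz": 0, "jaw": 88}
    - {"dx": 0, "dy": 0, "dz": 0.3, "wx": 0, "wy": 0, "wz": 0, "jaw": 88}
    - {"dx": 0, "dy": 0, "dz": 0.7, "wx": 0, "wy": 0, "wz": 0, "jaw": 88}
    - {"dx": 0, "dy": 0, "dz": 1, "wx": 0, "wy": 0, "wz": 0.5, "jaw": 88}
    - {"dx": 0, "dy": 0.3, "dz": 1, "wx": 0, "wy": 0, "wz": 0.8, "jaw": 88}
    - {"dx": 0, "dy": 0.6, "dz": 1, "wx": 0, "wy": 0, "wz": 0.8, "jaw": 88}
    - {"dx": 0, "dy": 0.9, "dz": 0.7, "wx": 0, "wy": 0, "wz": 0.8, "jaw": 88}
    - {"dx": -0.1, "dy": 0.95, "dz": 0.3, "wx": 0, "wy": 0, "wz": 0.8, "jaw": 88}

```text
time_s: 43.23
eef_pos: [0.6007, -0.0444, 0.2023]
ee_rot: [[-0.021, 1.0, 0.006], [1.0, 0.021, -0.001], [-0.001, 0.006, -1.0]]
ft_force: [0.9, 0.3, 0.5]
opening: 0.0879
finger_force: 0.0
```

Emit:
move_arm:
  motion:
    - {"dx": -0.14, "dy": 0.96, "dz": 0, "wx": 0, "wy": 0, "wz": 0.82, "jaw": 88}
    - {"dx": -0.14, "dy": 0.96, "dz": 0, "wx": 0, "wy": 0, "wz": 0.82, "jaw": 88}
    - {"dx": -0.14, "dy": 0.96, "dz": 0, "wx": 0, "wy": 0, "wz": 0.82, "jaw": 88}
    - {"dx": -0.14, "dy": 0.96, "dz": 0, "wx": 0, "wy": 0, "wz": 0.82, "jaw": 88}
    - {"dx": -0.14, "dy": 0.96, "dz": 0, "wx": 0, "wy": 0, "wz": 0.82, "jaw": 88}
    - {"dx": -0.14, "dy": 0.96, "dz": 0, "wx": 0, "wy": 0, "wz": 0.82, "jaw": 88}
    - {"dx": -0.14, "dy": 0.96, "dz": 0, "wx": 0, "wy": 0, "wz": 0.82, "jaw": 88}
    - {"dx": -0.14, "dy": 0.96, "dz": 0, "wx": 0, "wy": 0, "wz": 0.82, "jaw": 88}
    - {"dx": -0.14, "dy": 0.96, "dz": 0, "wx": 0, "wy": 0, "wz": 0.82, "jaw": 88}
    - {"dx": -0.14, "dy": 0.96, "dz": 0, "wx": 0, "wy": 0, "wz": 0.82, "jaw": 88}
    - {"dx": -0.14, "dy": 0.96, "dz": 0, "wx": 0, "wy": 0, "wz": 0.82, "jaw": 88}
    - {"dx": -0.1, "dy": 0.9, "dz": 0, "wx": 0, "wy": 0, "wz": 0.7, "jaw": 88}

```text
time_s: 44.23
eef_pos: [0.5491, 0.3018, 0.1987]
ee_rot: [[-0.863, 0.505, 0.001], [0.505, 0.863, 0.0], [-0.0, 0.001, -1.0]]
ft_force: [0.7, -0.1, 0.8]
opening: 0.0881
finger_force: 0.0
```

Emit:
move_arm:
  motion:
    - {"dx": 0, "dy": 0, "dz": 0, "wx": 0, "wy": 0, "wz": 0, "jaw": 88}
    - {"dx": 0, "dy": 0, "dz": 0, "wx": 0, "wy": 0, "wz": 0, "jaw": 88}
    - {"dx": 0, "dy": 0, "dz": 0, "wx": 0, "wy": 0, "wz": 0, "jaw": 88}

```text
time_s: 44.48
eef_pos: [0.5499, 0.299, 0.1984]
ee_rot: [[-0.86, 0.51, 0.001], [0.51, 0.86, -0.001], [-0.001, -0.001, -1.0]]
ft_force: [1.0, -0.9, -0.7]
opening: 0.0884
finger_force: 0.0
```

```bash
python3 - <<'E'
from h import *
v=wsnap('w12')
q,s=fit([v],'round','box',[.5155,.3214,0],.04,grid=(.021,0));show('box_rd',q,s)
o=v[0].copy();draw(o,v[1],'round',q,.04,(0,255,0));draw(o,v[1],'round',q,.04,(255,255,0),.007)
cv2.imwrite('pics/o6.png',o[0:270])
delta([.475,-.0,.17])
E
```

```text
box_rd [0.5153 0.3227] yaw 1.4 z [] score 0.983
TCP [0.5502 0.2983 0.1984] toolY 59.28 tilt [ 0.0006 -0.0011] d(units) [-2.51 -9.94 -0.95] [-0.3 -1.  -0.1]
```

View pics/o6.png

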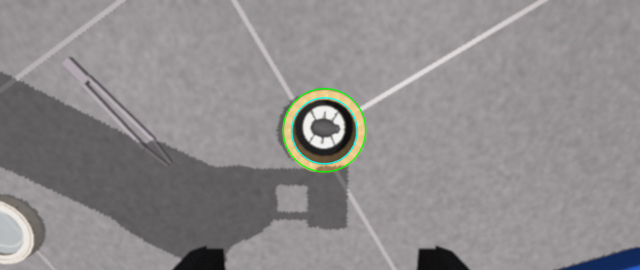

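The open round box at (324,130) fits; the lid waits at lower left (5,235), and the tweezers at (115,110) are undisturbed. Now the round lid.

Emit:
move_arm:
  motion:
    - {"dx": -0.23, "dy": -0.97, "dz": 0, "wx": 0, "wy": 0, "wz": 0, "jaw": 88}
    - {"dx": -0.23, "dy": -0.97, "dz": 0, "wx": 0, "wy": 0, "wz": 0, "jaw": 88}
    - {"dx": -0.23, "dy": -0.97, "dz": 0, "wx": 0, "wy": 0, "wz": 0, "jaw": 88}
    - {"dx": -0.23, "dy": -0.97, "dz": 0, "wx": 0, "wy": 0, "wz": 0, "jaw": 88}
    - {"dx": -0.23, "dy": -0.97, "dz": 0, "wx": 0, "wy": 0, "wz": 0, "jaw": 88}
    - {"dx": -0.23, "dy": -0.97, "dz": -0.1, "wx": 0, "wy": 0, "wz": 0, "jaw": 88}
    - {"dx": -0.23, "dy": -0.97, "dz": -0.2, "wx": 0, "wy": 0, "wz": 0, "jaw": 88}
    - {"dx": -0.23, "dy": -0.97, "dz": -0.2, "wx": 0, "wy": 0, "wz": 0, "jaw": 88}
    - {"dx": -0.23, "dy": -0.97, "dz": -0.2, "wx": 0, "wy": 0, "wz": 0, "jaw": 88}
    - {"dx": -0.23, "dy": -0.97, "dz": -0.2, "wx": 0, "wy": 0, "wz": 0, "jaw": 88}
    - {"dx": -0.23, "dy": -0.95, "dz": 0, "wx": 0, "wy": 0, "wz": 0, "jaw": 88}
    - {"dx": 0, "dy": 0, "dz": 0, "wx": 0, "wy": 0, "wz": 0, "jaw": 88}

```text
time_s: 45.53
eef_pos: [0.4713, -0.0269, 0.1712]
ee_rot: [[-0.855, 0.518, -0.001], [0.518, 0.855, -0.003], [-0.0, -0.003, -1.0]]
ft_force: [-0.1, -0.3, 0.4]
opening: 0.088
finger_force: 0.0
```

Emit:
move_arm:
  motion:
    - {"dx": 0, "dy": 0, "dz": 0, "wx": 0, "wy": 0, "wz": 0, "jaw": 88}
    - {"dx": 0, "dy": 0, "dz": 0, "wx": 0, "wy": 0, "wz": 0, "jaw": 88}
    - {"dx": 0, "dy": 0, "dz": 0, "wx": 0, "wy": 0, "wz": 0, "jaw": 88}

```text
time_s: 45.78
eef_pos: [0.474, -0.0187, 0.1712]
ee_rot: [[-0.861, 0.508, 0.001], [0.508, 0.861, 0.0], [-0.0, 0.001, -1.0]]
ft_force: [0.3, -0.4, -0.2]
opening: 0.088
finger_force: 0.0
```

```bash
python3 - <<'E'
from h import *
v=wsnap('w13')
q,s=fit([v],'round','lid',[.44,0,0],.018);show('lid_rd',q,s)
delta([*q[:2],.016])
E
```

```text
lid_rd [ 4.4e-01 -4.0e-04] yaw -0.1 z [] score 0.947
TCP [ 0.474  -0.0185  0.1712] toolY 59.50 tilt [0.0004 0.0003] d(units) [-1.13  0.6  -5.17] [-0.8 -0.2 -0.3]
```

Emit:
move_arm:
  motion:
    - {"dx": -0.19, "dy": 0.1, "dz": -0.6, "wx": 0, "wy": 0, "wz": 0, "jaw": 88}
    - {"dx": -0.19, "dy": 0.1, "dz": -0.6, "wx": 0, "wy": 0, "wz": 0, "jaw": 88}
    - {"dx": -0.19, "dy": 0.1, "dz": -0.6, "wx": 0, "wy": 0, "wz": 0, "jaw": 88}
    - {"dx": -0.19, "dy": 0.1, "dz": -0.6, "wx": 0, "wy": 0, "wz": 0, "jaw": 88}
    - {"dx": -0.19, "dy": 0.1, "dz": -0.6, "wx": 0, "wy": 0, "wz": 0, "jaw": 88}
    - {"dx": -0.18, "dy": 0.1, "dz": -0.6, "wx": 0, "wy": 0, "wz": 0, "jaw": 88}
    - {"dx": 0, "dy": 0, "dz": -0.6, "wx": 0, "wy": 0, "wz": 0, "jaw": 88}
    - {"dx": 0, "dy": 0, "dz": -0.4, "wx": 0, "wy": 0, "wz": 0, "jaw": 88}
    - {"dx": 0, "dy": 0, "dz": -0.3, "wx": 0, "wy": 0, "wz": 0, "jaw": 88}
    - {"dx": 0, "dy": 0, "dz": -0.1, "wx": 0, "wy": 0, "wz": 0, "jaw": 88}
    - {"dx": 0, "dy": 0, "dz": 0, "wx": 0, "wy": 0, "wz": 0, "jaw": 88}
    - {"dx": 0, "dy": 0, "dz": 0, "wx": 0, "wy": 0, "wz": 0, "jaw": 88}

```text
time_s: 46.83
eef_pos: [0.4402, -0.0012, 0.0214]
ee_rot: [[-0.861, 0.508, 0.001], [0.508, 0.861, 0.0], [-0.0, 0.0, -1.0]]
ft_force: [-0.3, 0.1, 0.1]
opening: 0.0882
finger_force: 0.0
```

```bash
python3 -c "
from h import *
delta([.44,-.0004,.016])"
```

```text
TCP [ 0.4402 -0.0012  0.0214] toolY 59.45 tilt [0.0006 0.0001] d(units) [-0.01  0.03 -0.18] [-0.3  0.1  0.1]
```

Emit:
move_arm:
  motion:
    - {"dx": -0.01, "dy": 0.02, "dz": -0.17, "wx": 0, "wy": 0, "wz": 0, "jaw": 88}
    - {"dx": 0, "dy": 0, "dz": 0, "wx": 0, "wy": 0, "wz": 0, "jaw": 88}
    - {"dx": 0, "dy": 0, "dz": 0, "wx": 0, "wy": 0, "wz": 0, "jaw": 60}
    - {"dx": 0, "dy": 0, "dz": 0, "wx": 0, "wy": 0, "wz": 0, "jaw": 60}
    - {"dx": 0, "dy": 0, "dz": 0, "wx": 0, "wy": 0, "wz": 0, "jaw": 60}
    - {"dx": 0, "dy": 0, "dz": 0, "wx": 0, "wy": 0, "wz": 0, "jaw": 60}
    - {"dx": 0, "dy": 0, "dz": 0, "wx": 0, "wy": 0, "wz": 0, "jaw": 60}

```text
time_s: 47.42
eef_pos: [0.4396, -0.0008, 0.0161]
ee_rot: [[-0.861, 0.509, 0.0], [0.509, 0.861, 0.0], [-0.0, 0.0, -1.0]]
ft_force: [-0.8, -0.7, 2.9]
opening: 0.0671
finger_force: 30.0
```

Emit:
move_arm:
  motion:
    - {"dx": 0, "dy": 0, "dz": 0.2, "wx": 0, "wy": 0, "wz": 0, "jaw": 60}
    - {"dx": 0, "dy": 0, "dz": 0.6, "wx": 0, "wy": 0, "wz": 0, "jaw": 60}
    - {"dx": 0, "dy": 0, "dz": 1, "wx": 0, "wy": 0, "wz": 0, "jaw": 60}
    - {"dx": 0, "dy": 0.2, "dz": 1, "wx": 0, "wy": 0, "wz": 0, "jaw": 60}
    - {"dx": 0.1, "dy": 0.5, "dz": 0.8, "wx": 0, "wy": 0, "wz": 0, "jaw": 60}
    - {"dx": 0.2, "dy": 0.8, "dz": 0.4, "wx": 0, "wy": 0, "wz": 0, "jaw": 60}
    - {"dx": 0.25, "dy": 0.9, "dz": 0, "wx": 0, "wy": 0, "wz": 0, "jaw": 60}
    - {"dx": 0.25, "dy": 1, "dz": 0, "wx": 0, "wy": 0, "wz": 0, "jaw": 60}
    - {"dx": 0.25, "dy": 1, "dz": 0, "wx": 0, "wy": 0, "wz": 0, "jaw": 60}
    - {"dx": 0.25, "dy": 1, "dz": 0, "wx": 0, "wy": 0, "wz": 0, "jaw": 60}
    - {"dx": 0.25, "dy": 1, "dz": 0, "wx": 0, "wy": 0, "wz": 0, "jaw": 60}
    - {"dx": 0.25, "dy": 1, "dz": 0, "wx": 0, "wy": 0, "wz": 0, "jaw": 60}

```text
time_s: 48.42
eef_pos: [0.4932, 0.2227, 0.1363]
ee_rot: [[-0.861, 0.508, -0.0], [0.508, 0.861, -0.0], [0.0, -0.0, -1.0]]
ft_force: [0.0, -0.5, -1.6]
opening: 0.0673
finger_force: 30.0
```

Emit:
move_arm:
  motion:
    - {"dx": 0.25, "dy": 1, "dz": 0, "wx": 0, "wy": 0, "wz": 0, "jaw": 60}
    - {"dx": 0.25, "dy": 0.9, "dz": 0, "wx": 0, "wy": 0, "wz": 0, "jaw": 60}
    - {"dx": 0.22, "dy": 0.8, "dz": 0, "wx": 0, "wy": 0, "wz": 0, "jaw": 60}
    - {"dx": 0, "dy": 0.6, "dz": 0, "wx": 0, "wy": 0, "wz": 0, "jaw": 60}
    - {"dx": 0, "dy": 0, "dz": 0, "wx": 0, "wy": 0, "wz": 0, "jaw": 60}
    - {"dx": 0, "dy": 0, "dz": 0, "wx": 0, "wy": 0, "wz": 0, "jaw": 60}
    - {"dx": 0, "dy": 0, "dz": 0, "wx": 0, "wy": 0, "wz": 0, "jaw": 60}

```text
time_s: 49.0
eef_pos: [0.5149, 0.3187, 0.136]
ee_rot: [[-0.861, 0.509, -0.0], [0.509, 0.861, -0.001], [-0.0, -0.001, -1.0]]
ft_force: [0.0, 0.1, -0.2]
opening: 0.0671
finger_force: 30.0
```

```bash
python3 -c "
from h import *
delta([.5153,.3227,.062])"
```

```text
TCP [0.5149 0.3187 0.136 ] toolY 59.38 tilt [-0.0005 -0.0013] d(units) [ 0.01  0.13 -2.47] [ 0.   0.1 -0.2]
```

Emit:
move_arm:
  motion:
    - {"dx": 0.01, "dy": 0.12, "dz": -0.5, "wx": 0, "wy": 0, "wz": 0, "jaw": 60}
    - {"dx": 0, "dy": 0, "dz": -0.8, "wx": 0, "wy": 0, "wz": 0, "jaw": 60}
    - {"dx": 0, "dy": 0, "dz": -0.6, "wx": 0, "wy": 0, "wz": 0, "jaw": 60}
    - {"dx": 0, "dy": 0, "dz": -0.4, "wx": 0, "wy": 0, "wz": 0, "jaw": 60}
    - {"dx": 0, "dy": 0, "dz": -0.2, "wx": 0, "wy": 0, "wz": 0, "jaw": 60}
    - {"dx": 0, "dy": 0, "dz": 0, "wx": 0, "wy": 0, "wz": 0, "jaw": 60}
    - {"dx": 0, "dy": 0, "dz": 0, "wx": 0, "wy": 0, "wz": 0, "jaw": 60}
    - {"dx": 0, "dy": 0, "dz": 0, "wx": 0, "wy": 0, "wz": 0, "jaw": 60}
    - {"dx": 0, "dy": 0, "dz": 0, "wx": 0, "wy": 0, "wz": 0, "jaw": 60}

```text
time_s: 49.75
eef_pos: [0.516, 0.3242, 0.062]
ee_rot: [[-0.861, 0.509, 0.001], [0.509, 0.861, 0.001], [-0.001, 0.002, -1.0]]
ft_force: [0.8, 0.9, 0.1]
opening: 0.0673
finger_force: 30.0
```

```bash
python3 -c "
from h import *
delta([.5153,.3227,.051])"
```

```text
TCP [0.516  0.3242 0.062 ] toolY 59.43 tilt [0.0015 0.0011] d(units) [-0.02 -0.05 -0.37] [0.8 0.9 0.1]
```

Emit:
move_arm:
  motion:
    - {"dx": -0.01, "dy": -0.03, "dz": -0.2, "wx": 0, "wy": 0, "wz": 0, "jaw": 60}
    - {"dx": 0, "dy": 0, "dz": -0.1, "wx": 0, "wy": 0, "wz": 0, "jaw": 60}
    - {"dx": 0, "dy": 0, "dz": -0.03, "wx": 0, "wy": 0, "wz": 0, "jaw": 60}
    - {"dx": 0, "dy": 0, "dz": 0, "wx": 0, "wy": 0, "wz": 0, "jaw": 60}
    - {"dx": 0, "dy": 0, "dz": 0, "wx": 0, "wy": 0, "wz": 0, "jaw": 60}
    - {"dx": 0, "dy": 0, "dz": 0, "wx": 0, "wy": 0, "wz": 0, "jaw": 60}

```text
time_s: 50.25
eef_pos: [0.5151, 0.323, 0.0511]
ee_rot: [[-0.861, 0.509, 0.0], [0.509, 0.861, 0.0], [-0.0, 0.0, -1.0]]
ft_force: [0.7, -0.2, -1.0]
opening: 0.0671
finger_force: 30.0
```

Emit:
move_arm:
  motion:
    - {"dx": 0, "dy": 0, "dz": -0.015, "wx": 0, "wy": 0, "wz": 0, "jaw": 60}
    - {"dx": 0, "dy": 0, "dz": 0, "wx": 0, "wy": 0, "wz": 0, "jaw": 60}
    - {"dx": 0, "dy": 0, "dz": 0, "wx": 0, "wy": 0, "wz": 0, "jaw": 60}

```text
time_s: 50.5
eef_pos: [0.5151, 0.323, 0.0507]
ee_rot: [[-0.861, 0.508, 0.0], [0.508, 0.861, 0.0], [-0.0, 0.0, -1.0]]
ft_force: [-0.7, -1.2, -0.7]
opening: 0.0672
finger_force: 30.0
```

Emit:
move_arm:
  motion:
    - {"dx": 0, "dy": 0, "dz": -0.015, "wx": 0, "wy": 0, "wz": 0, "jaw": 60}
    - {"dx": 0, "dy": 0, "dz": 0, "wx": 0, "wy": 0, "wz": 0, "jaw": 60}
    - {"dx": 0, "dy": 0, "dz": 0, "wx": 0, "wy": 0, "wz": 0, "jaw": 60}

```text
time_s: 50.75
eef_pos: [0.5152, 0.323, 0.0502]
ee_rot: [[-0.861, 0.509, 0.0], [0.509, 0.861, 0.0], [-0.0, 0.0, -1.0]]
ft_force: [0.2, 0.5, -0.2]
opening: 0.0672
finger_force: 30.0
```

Emit:
move_arm:
  motion:
    - {"dx": 0, "dy": 0, "dz": -0.012, "wx": 0, "wy": 0, "wz": 0, "jaw": 60}
    - {"dx": 0, "dy": 0, "dz": 0, "wx": 0, "wy": 0, "wz": 0, "jaw": 60}
    - {"dx": 0, "dy": 0, "dz": 0, "wx": 0, "wy": 0, "wz": 0, "jaw": 60}

```text
time_s: 51.0
eef_pos: [0.5151, 0.323, 0.0502]
ee_rot: [[-0.861, 0.509, 0.0], [0.509, 0.861, 0.0], [0.0, 0.0, -1.0]]
ft_force: [-2.1, -1.1, 5.6]
opening: 0.0673
finger_force: 30.0
```

Contact at 0.0502, so the lid is home. Releasing and rising to overview poses for checking.

Emit:
move_arm:
  motion:
    - {"dx": 0, "dy": 0, "dz": 0.01, "wx": 0, "wy": 0, "wz": 0, "jaw": 60}
    - {"dx": 0, "dy": 0, "dz": 0, "wx": 0, "wy": 0, "wz": 0, "jaw": 88}
    - {"dx": 0, "dy": 0, "dz": 0, "wx": 0, "wy": 0, "wz": 0, "jaw": 88}
    - {"dx": 0, "dy": 0, "dz": 0, "wx": 0, "wy": 0, "wz": 0, "jaw": 88}
    - {"dx": 0, "dy": 0, "dz": 0, "wx": 0, "wy": 0, "wz": 0, "jaw": 88}
    - {"dx": 0, "dy": 0, "dz": 0.3, "wx": 0, "wy": 0, "wz": 0, "jaw": 88}
    - {"dx": 0, "dy": 0, "dz": 0.7, "wx": 0, "wy": 0, "wz": 0, "jaw": 88}
    - {"dx": 0, "dy": 0, "dz": 1, "wx": 0, "wy": 0, "wz": 0.4, "jaw": 88}
    - {"dx": 0, "dy": -0.3, "dz": 1, "wx": 0, "wy": 0, "wz": 0.7, "jaw": 88}
    - {"dx": 0.4, "dy": -0.6, "dz": 1, "wx": 0, "wy": 0, "wz": 0.8, "jaw": 88}
    - {"dx": 0.6, "dy": -0.7, "dz": 1, "wx": 0, "wy": 0, "wz": 0.8, "jaw": 88}
    - {"dx": 0.6, "dy": -0.8, "dz": 0.8, "wx": 0, "wy": 0, "wz": 0.8, "jaw": 88}

```text
time_s: 52.0
eef_pos: [0.5637, 0.2514, 0.2274]
ee_rot: [[-0.987, 0.16, 0.002], [0.16, 0.987, 0.002], [-0.002, 0.002, -1.0]]
ft_force: [1.2, 0.0, -0.4]
opening: 0.088
finger_force: 0.0
```

Emit:
move_arm:
  motion:
    - {"dx": 0.6, "dy": -0.8, "dz": 0.4, "wx": 0, "wy": 0, "wz": 0.8, "jaw": 88}
    - {"dx": 0.5, "dy": -0.8, "dz": 0.3, "wx": 0, "wy": 0, "wz": 0.8, "jaw": 88}
    - {"dx": 0.3, "dy": -0.8, "dz": 0, "wx": 0, "wy": 0, "wz": 0, "jaw": 88}
    - {"dx": 0, "dy": 0, "dz": 0, "wx": 0, "wy": 0, "wz": 0, "jaw": 88}
    - {"dx": 0, "dy": 0, "dz": 0, "wx": 0, "wy": 0, "wz": 0, "jaw": 88}
    - {"dx": 0, "dy": 0, "dz": 0, "wx": 0, "wy": 0, "wz": 0, "jaw": 88}

```text
time_s: 52.5
eef_pos: [0.6046, 0.1797, 0.2453]
ee_rot: [[-1.0, -0.001, -0.0], [-0.001, 1.0, 0.001], [0.0, 0.001, -1.0]]
ft_force: [-0.4, 0.1, -0.6]
opening: 0.0879
finger_force: 0.0
```

```bash
python3 -c "
from h import *
wsnap('w14');delta([.62,-.2,.25])"
```

```text
TCP [0.6043 0.1805 0.245 ] toolY 90.12 tilt [-0.0007  0.0008] d(units) [  0.52 -12.68   0.17] [ 0.3  1.2 -0.9]
```

Emit:
move_arm:
  motion:
    - {"dx": 0, "dy": -1, "dz": 0, "wx": 0, "wy": 0, "wz": 0, "jaw": 88}
    - {"dx": 0, "dy": -1, "dz": 0, "wx": 0, "wy": 0, "wz": 0, "jaw": 88}
    - {"dx": 0, "dy": -1, "dz": 0, "wx": 0, "wy": 0, "wz": 0, "jaw": 88}
    - {"dx": 0, "dy": -1, "dz": 0, "wx": 0, "wy": 0, "wz": 0, "jaw": 88}
    - {"dx": 0, "dy": -1, "dz": 0, "wx": 0, "wy": 0, "wz": 0, "jaw": 88}
    - {"dx": 0, "dy": -1, "dz": 0, "wx": 0, "wy": 0, "wz": 0, "jaw": 88}
    - {"dx": 0, "dy": -1, "dz": 0, "wx": 0, "wy": 0, "wz": 0, "jaw": 88}
    - {"dx": 0, "dy": -1, "dz": 0, "wx": 0, "wy": 0, "wz": 0, "jaw": 88}
    - {"dx": 0, "dy": -1, "dz": 0, "wx": 0, "wy": 0, "wz": 0, "jaw": 88}
    - {"dx": 0, "dy": -1, "dz": 0, "wx": 0, "wy": 0, "wz": 0, "jaw": 88}
    - {"dx": 0, "dy": -1, "dz": 0, "wx": 0, "wy": 0, "wz": 0, "jaw": 88}
    - {"dx": 0, "dy": -1, "dz": 0, "wx": 0, "wy": 0, "wz": 0, "jaw": 88}

```text
time_s: 53.55
eef_pos: [0.6053, -0.1804, 0.245]
ee_rot: [[-1.0, -0.003, -0.0], [-0.003, 1.0, 0.001], [0.0, 0.001, -1.0]]
ft_force: [1.0, 0.1, -0.1]
opening: 0.0875
finger_force: 0.0
```

Emit:
move_arm:
  motion:
    - {"dx": 0, "dy": 0, "dz": 0, "wx": 0, "wy": 0, "wz": 0, "jaw": 88}
    - {"dx": 0, "dy": 0, "dz": 0, "wx": 0, "wy": 0, "wz": 0, "jaw": 88}
    - {"dx": 0, "dy": 0, "dz": 0, "wx": 0, "wy": 0, "wz": 0, "jaw": 88}

```text
time_s: 53.8
eef_pos: [0.6054, -0.1789, 0.2448]
ee_rot: [[-1.0, -0.003, -0.0], [-0.003, 1.0, 0.001], [0.0, 0.001, -1.0]]
ft_force: [-0.7, 0.6, -0.3]
opening: 0.0879
finger_force: 0.0
```

```bash
python3 - <<'E'
from h import *
wsnap('w15');a,b=wload('w14'),wload('w15');o=[a[0].copy(),b[0].copy()]
B=dict(hex=[.5266,-.3229,68.6],square=[.6214,.0827,40.4],oblong=[.6021,-.1263,68.9],round=[.5153,.3227,0])
for k,p in B.items():
    p=np.r_[p[:2],np.radians(p[2])]
    for i,v in enumerate((a,b)):
        u=proj(*v[1],np.array([[p[0],p[1],.052]]))[0]
        if 50<u[0]<590 and 40<u[1]<225:
            q,s=fit([v],k,'lid',p,.052,grid=(.006,.12));show('view%d %s err mm,deg %s'%(i,k,np.round(np.r_[(q[:2]-p[:2])*1e3,np.degrees(q[2]-p[2])],1)),q,s)
cv2.imwrite('pics/o7.png',cv2.resize(np.vstack([x[:250] for x in o]),None,fx=1.2,fy=1.2,interpolation=cv2.INTER_CUBIC))
E
```

```text
view1 hex err mm,deg [-1.4 -0.2  0.1] [ 0.5252 -0.3231] yaw 68.7 z [] score 0.772
view0 square err mm,deg [-0.2 -0.3 -0.5] [0.6212 0.0824] yaw 39.9 z [] score 0.7
view1 square err mm,deg [ 0.2  1.2 -0.3] [0.6216 0.0839] yaw 40.1 z [] score 0.937
view1 oblong err mm,deg [-1.2 -0.6  0. ] [ 0.6009 -0.1269] yaw 68.9 z [] score 0.871
view0 round err mm,deg [0.1 1.  0.2] [0.5154 0.3237] yaw 0.2 z [] score 0.989
```

View pics/o7.png

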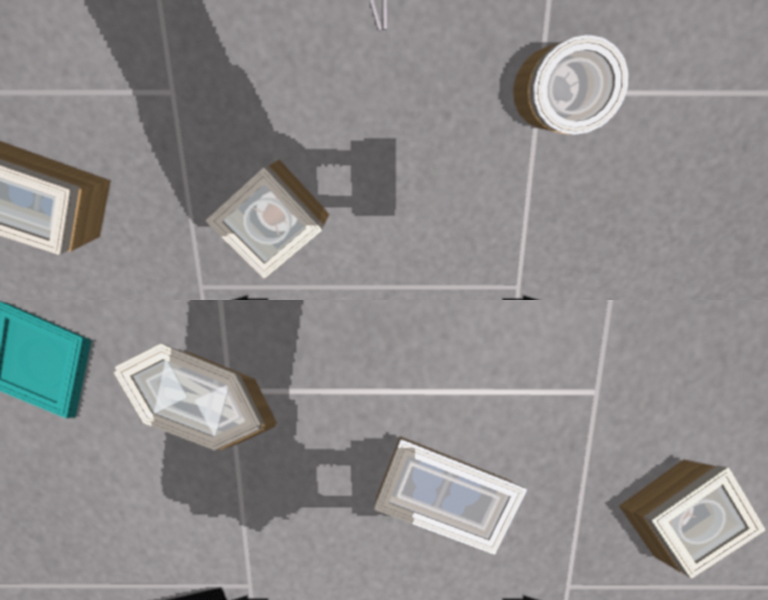

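The final view shows each box closed by its own lid: round (580,85) and square (268,222) in the upper half; hex (192,397), oblong (450,495) and square (710,522) in the lower half. Edges are in line to about 1 mm and 0.5°, and the arm is clear. Handing in.

```bash
python3 -c "
from h import *
print(job.sign_off())"
```

```text
the job is handed in; nothing more can be done
None
```

All four boxes are closed by their own lids, home on the rims and in line to about 1.5 mm and 0.5° by the last wrist views; the arm stayed clear of jar and tweezers, and the job was handed in at about 54 s.

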